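# Weigh a set of L-shaped forming-frame halves, cross-stacked on the balance

### The job

Weigh the four blue L-shaped frame halves as one set: one already lies on the balance pan, so take the other three from the sloping drainer and set them down gently on it one at a time, each turned half round from the one beneath (screw heads up, in the open corner of the next) so that the four make one square, level, balanced pile in the middle of the pan. Then, with the pile standing free, press the green key fully down to record the weight and let it come up. Leave the other things on the bench where they are.

Things in the scene. Friction and masses are not known exactly. Their poses are not given: they have to be found in the camera images.
- half_a_mid (a point): lowest blue L-shaped plate (about 0.1 kg, 14 mm thick, flat on the pan from the start). Point: middle of the 80 x 80 mm square it fits in, 7 mm above its underside (in the empty 46 x 46 mm corner at +x +y). z: out of the plate, screw-head side. One 34 mm wide leg lies along x at y -40..-6 mm (x -40..40), the other along y at x -40..-6 mm (y -40..40); they meet in the elbow at -x -y
- half_a_screw (a point): foot of the steel screw head (13 mm across, standing 8 mm proud) on the top face of that half: in its elbow, at x = y = -27 mm from the middle point, 7 mm above it
- half_b_mid (a point): identical blue L-shaped half, same point and axes as half_a_mid. It starts on the sloping sheet of the drainer, screw head up, one leg along the lip and the other up the slope, elbow at the lip (left or right)
- half_b_screw (a point): foot of the steel screw head (13 mm across, standing 8 mm proud) on the top face of that half: in its elbow, at x = y = -27 mm from the middle point, 7 mm above it
- half_c_mid (a point): identical blue L-shaped half, same point and axes as half_a_mid. It starts on the sloping sheet of the drainer, screw head up, one leg along the lip and the other up the slope, elbow at the lip (left or right)
- half_c_screw (a point): foot of the steel screw head (13 mm across, standing 8 mm proud) on the top face of that half: in its elbow, at x = y = -27 mm from the middle point, 7 mm above it
- half_d_mid (a point): identical blue L-shaped half, same point and axes as half_a_mid. It starts on the sloping sheet of the drainer, screw head up, one leg along the lip and the other up the slope, elbow at the lip (left or right)
- half_d_screw (a point): foot of the steel screw head (13 mm across, standing 8 mm proud) on the top face of that half: in its elbow, at x = y = -27 mm from the middle point, 7 mm above it
- pan_center (a point): middle of the top face of the balance's flat 160 x 160 mm metal pan, 75 mm above the bench. The ivory balance under it is 280 x 200 mm and fixed; its -x side carries the sloping blue console
- key_top (a point): middle of the top face of the green record key (24 x 34 mm, the only green one) on the balance's console, 7 mm proud; the console slopes down to the front by 18 degrees, z is its outward normal. Pressed along -z; a spring (1.2 N to start, 4 N at the end of its 4 mm travel) brings it back up
- record_key (a joint): travel of the green key in m: 0 up, 0.004 fully down; it records when pressed past 0.003
- drainer: fixed stainless drainer, 350 mm wide (y): a flat sheet that slopes 30 degrees, low side to its +x (away from the robot) with a lip 6 mm high there; the sheet is 23 to 77 mm above the bench. The origin is under its middle, at bench level. The three halves lie side by side on it, about 115 mm apart from middle to middle
- weight: brass calibration weight, 38 mm across, 60 mm tall, standing beside the balance; a bystander
- marker: black marker pen, 125 mm long, 15 mm thick, lying beside the balance; a bystander
- dish_1: clear sample dish 90 mm across, 14 mm tall, on the bench behind the drainer; a bystander
- jar: white jar, 52 mm across, 75 mm tall, behind the drainer; a bystander
- beaker: glass beaker 62 mm across, 80 mm tall, at the back in the middle; a bystander
- caliper: steel caliper 210 mm long, flat on the bench before the drainer; a bystander
Things that resemble listed ones, but are neither listed nor needed, are in the scene too. Leave any brown or pink look-alike of the part that bears half_d_mid alone. What is shaped like the part that bears half_b_mid but brown is not meant.

How it is judged:
By the outcome, as a careful person would: the job done as asked, in the order asked, and still so for the second after the job is handed in, with the robot touching nothing.
It also fails if it takes over 72 s, if anything falls off the work surface, if the arm or the gripper's body presses on something with over 40 N, if the wrist force passes 120 N, or if a joint passes its speed limit or range.

### The arm

A 6-joint arm with a two-finger parallel gripper is mounted at the origin on the work surface. World frame = base frame: x ahead of the robot, y to its left, z up, the work surface at z = 0. Lengths are in m, angles in rad, forces in N, time in s.
With the tool pointing down it reaches from about 0.35 to 0.975 m from the base axis. Payload 4.9 kg.
Tool frame: the origin (TCP) lies at the very end of the fingers, on their centre line; the grasp point (between the pads) lies 19 mm behind it (ctrl.pinch_z is the distance from the TCP to the grasp point, in m); z points along the fingers, y is the direction in which the jaws open and shut (so a half turn about z gives the same grasp; the last joint's range is limited). The gripper opens to 85 mm and grips with 20 to 120 N. Pads are 22 mm wide; open, the fingers measure 114 mm over their backs; the gripper's body (76 mm by 85 mm) begins 54 mm behind the grasp point. The pads swing forward as they close: fully open they stand 13 mm farther back than shut.
Start: joints at [-0.119, 0.053, 1.613, -0, 1.476, -0.119], TCP at [0.625, 0, 0.231] pointing down, gripper open.
Joint ranges: [-3.01, 3.01], [-1.01, 2.22], [0.06, 2.58], [-1.02, 4.17], [0.09, 2.62], [-3.14, 3.14]. Speed limits (rad/s): [2.57, 2.57, 3.14, 3.14, 3.14, 3.14].

### API

Orientations are given as a rotation vector (axis times angle).
In Python, from station import ctrl gives the robot as it stands.
- The arm moves only by the tool carry_out, never from a script. Its argument "series" is a list of rows, each a list of 7 numbers: the shift along the world's x, y, z each as a share of 0.025 m, from -1 to 1, then the turn, a rotation vector about the world's x, y, z each as a share of 0.1 rad, from -1 to 1, then the opening, from 0 (shut) to 1 (fully open). A call has 1 to 12 rows; each row shifts and turns the commanded pose from where the row before left it; what a row does not reach is not made up. A row lasts 1/10 s, in which the tool goes at most 50 mm and 8.59 degrees, less where a joint would pass 70% of its speed; a pose out of reach is approached as far as the arm can. A call with a number of a shift or a turn outside -1 to 1 is refused whole. A call with a gripper value outside its range is refused whole. The fingers move at their own pace and stop on an object; "grip_force" is the grip in N (left out, the last holds). Time passes only in rows, so rows that do not move let the fingers close. It gives the time, the measured TCP pose, the force and the opening at its end, in the units of the state.
- ctrl.get_obs(): the state, without advancing time (a new reading comes with each control period).
- ctrl.get_image(name): name is "scene" or "side" or "wrist"; returns a dict with "frame" (420x560x3 uint8, blue, green, red), "fx", "fy", "cx", "cy" (pixels), "R" (3x3) and "t" (3): a world point X has camera coordinates R X + t; the wrist camera has in their place "hand_eye" (4x4, takes a point from camera to tool coordinates, whose origin is the TCP and whose axes are the flange's). Camera axes: x right, y down, z forward; pixel columns grow to the right and rows downward; lengths in m; the calibration is good to about 2 mm. A picture is of the moment at which its call begins: read the wrist's pose just before it. There is no depth.
- ctrl.finish_job(): hands the job in, once; it reports no verdict.
Trained networks look in a picture, given as the dict that the camera call returned (one of the last four; its "shot" number tells which), for a name from the list of things; names that differ only in an ending like _2 or _b are one class to them, and where a whole thing is asked for, a point or a joint stands for the part that bears it (a point fixed in the world has none). Each returns a list of dicts, best first, with "p" (0 to 1); they miss things now and then, are a little off and sometimes report something else, mostly with a low value. They report only what shows in the picture. A call takes as long as a camera call. They do not tell look-alikes from the thing itself.
- ctrl.trace(picture, name): "mask" (420x560 bool, what is visible of it) and "rect" ([left, top, width, height] as shares, 0 to 1, of the picture: columns of its width, rows of its height, round what is visible of it).
- ctrl.mark_of(picture, name): "position" ([column, row] as shares, 0 to 1, of the picture: columns of its width, rows of its height: a listed point, or the origin of a listed thing).
The state is a dict: "t": time; "q": joint angles; "dq": joint speeds; "effort": joint torques, N m; "tool_pos": TCP position; "tool_rot": TCP orientation; "contact_force": force on the tool from outside, world axes, zero at the start; "wrist_torque": the same for the moment, N m; "opening": finger opening in m.
Only numpy, scipy, OpenCV 4.12 (cv2) and the standard library are available. Lean on these libraries where they do the work, as an engineer would, in place of code of your own. Each camera call takes 0.05 s, during which the arm holds its last target.

## Working session

There is one attempt and no reset: what is moved stays moved. The work goes in short steps, Python scripts to look and compute and a tool call to move; the robot and the scene stay as the last step left them, time stands still between calls to the robot, and variables do not carry over. Pictures are saved under pics/ and viewed, and the job is handed in when it is done.

Besides the shell and the picture viewer there is one more tool, called in YAML: its name, and indented under it one key for each argument. carry_out: Moves the arm, as the interface text tells. Shift numbers are shares of 0.025 m and turn numbers shares of 0.1 rad, none past 1 either way. Its arguments: {"type":"object","properties":{"series":{"type":"array"},"grip_force":{"type":"number"}},"required":["series"]}

```bash
ls -la; mkdir -p pics; cat > h.py <<'E'
import numpy as np, cv2
from station import ctrl
from scipy.spatial.transform import Rotation as R
def save(im,n): cv2.imwrite('pics/'+n,im['frame'])
E
python3 - <<'E'
from h import *
print(ctrl.get_obs()); print([a for a in dir(ctrl) if a[0]!='_'])
for n in ['scene','side','wrist']:
    im=ctrl.get_image(n); save(im,n+'0.png')
    print(n,{k:(v.tolist() if hasattr(v,'tolist') else v) for k,v in im.items() if k!='frame'})
E
```

```text
total 12
drwxr-xr-x  3 agent agent 4096 Dec  5 23:38 .
drwxr-xr-x 23 root  root  4096 Dec  5 23:38 ..
drwxr-xr-x  2 agent agent 4096 Dec  5 23:38 pics
{'t': 0.0, 'q': array([-1.19000959e-01,  5.33700444e-02,  1.61430071e+00,  4.62535004e-05,
        1.47599397e+00, -1.19008344e-01]), 'dq': array([ 0.00199383,  0.00063112, -0.00107282, -0.00014745, -0.00056326,
       -0.00037682]), 'effort': array([ 2.70554956e-04, -3.93670499e+01, -3.70175600e+01, -1.62778279e-04,
        6.93513779e-03, -6.06393527e-06]), 'tool_pos': array([6.24377157e-01, 8.72491834e-05, 2.30050834e-01]), 'tool_rot': array([-2.22026592e+00, -2.22027249e+00,  1.95409097e-03]), 'contact_force': array([ 0.00347524,  0.51723965, -0.80747556]), 'wrist_torque': array([ 0.06095009, -0.02288081, -0.02258527]), 'opening': 0.08558721348607848}
['MotionError', 'finish_job', 'get_image', 'get_obs', 'mark_of', 'pinch_z', 'trace']
scene {'fx': 381.6339672536251, 'fy': 381.6339672536251, 'cx': 291.0470542069095, 'cy': 200.95304259066307, 'R': [[-0.7347458908690313, 0.6783422041336944, -0.0005744058798740354], [0.5522731889122218
[... 303 characters left out ...]
[[0.9495276806151912, -0.3136762224738929, -0.0021002857053061875], [-0.2178699830804008, -0.6546664809535095, -0.7238400853700309], [0.22567643700236165, 0.6877637866087867, -0.6899645785194063]], 't': [-0.5394559573119928, 0.19436319294467033, 1.1641449731035916], 'shot': 2}
wrist {'fx': 315.4075475639501, 'fy': 315.4075475639501, 'cx': 281.1695138217287, 'cy': 206.1366252972231, 'hand_eye': [[-0.0008356816700777502, -0.9544300068556087, -0.29843368383904917, 0.0758507596314641], [0.9999994316787968, -0.0009951707170533634, 0.0003824621862026569, -0.0006604438635968712], [-0.0006620258501384152, -0.2984331946162209, 0.9544302960787273, -0.141575507894772], [0.0, 0.0, 0.0, 1.0]], 'shot': 3}
```

View pics/scene0.png

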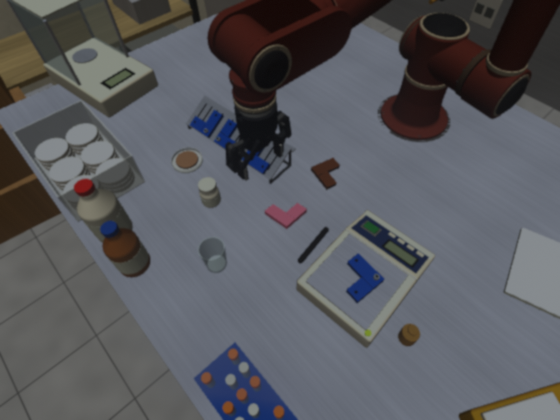

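View pics/side0.png

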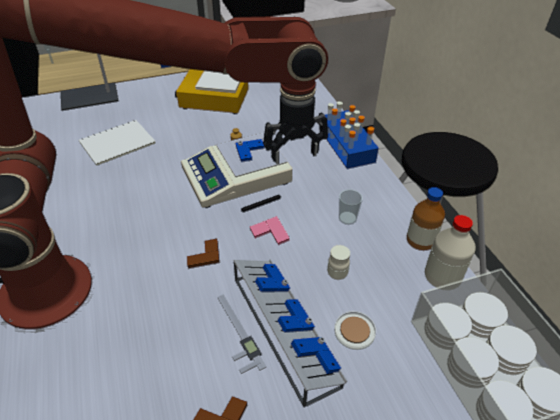

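View pics/wrist0.png

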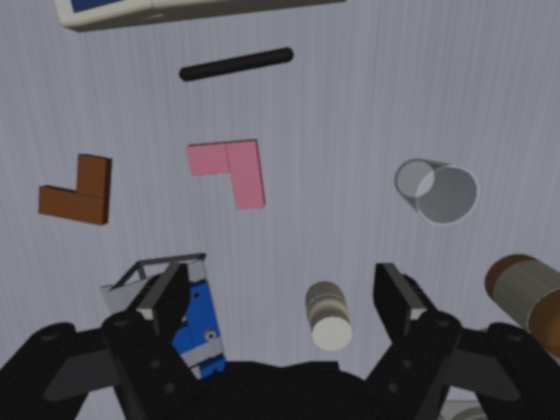

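The images show three blue halves on the drainer (side view about (270,278), (297,315) and (318,355)) and one on the pan (scene (362,278)). The look-alikes are pink (scene (286,214)) and brown (scene (325,172), plus another near the side view's bottom at (222,410)). I'll measure these next.

```bash
cat >> h.py <<'E'
W,H=560,420
def campose(im,obs=None):
    """return cam centre, Rcw (cam->world)"""
    if 'R' in im and im.get('R') is not None:
        Rm=np.array(im['R']);t=np.array(im['t']); return -Rm.T@t, Rm.T
    T=np.eye(4);T[:3,:3]=R.from_rotvec(obs['tool_rot']).as_matrix();T[:3,3]=obs['tool_pos']
    M=T@np.array(im['hand_eye']); return M[:3,3],M[:3,:3]
def ray(im,px,obs=None):
    c,Rw=campose(im,obs)
    d=Rw@np.array([(px[0]-im['cx'])/im['fx'],(px[1]-im['cy'])/im['fy'],1.]); return c,d/np.linalg.norm(d)
def onplane(im,px,z=None,obs=None,p0=None,n=None):
    c,d=ray(im,px,obs)
    if p0 is None: p0=np.array([0,0,z]);n=np.array([0,0,1.])
    return c+d*(((p0-c)@n)/(d@n))
def proj(im,X,obs=None):
    c,Rw=campose(im,obs); Y=Rw.T@(np.asarray(X,float)-c); return np.array([im['fx']*Y[0]/Y[2]+im['cx'],im['fy']*Y[1]/Y[2]+im['cy']])
def tri(rays):
    A=np.zeros((3,3));b=np.zeros(3)
    for c,d in rays:
        P=np.eye(3)-np.outer(d,d);A+=P;b+=P@c
    return np.linalg.solve(A,b)
E
python3 - <<'E'
from h import *
for n in ['scene','side']:
    im=ctrl.get_image(n)
    for nm in ['half_a_mid','half_a_screw','pan_center','key_top','drainer']:
        for r in ctrl.mark_of(im,nm):
            px=np.array(r['position'])*[W,H]
            z={'half_a_mid':.082,'half_a_screw':.089,'pan_center':.075,'key_top':.07,'drainer':0}[nm]
            print(n,nm,round(r['p'],2),px.round(1),onplane(im,px,z).round(4))
E
python3 - <<'E'
import cv2
a=cv2.imread('pics/scene0.png');b=cv2.imread('pics/side0.png')
cv2.imwrite('pics/c1.png',cv2.resize(a[200:350,280:450],None,fx=4,fy=4,interpolation=cv2.INTER_CUBIC))
cv2.imwrite('pics/c2.png',cv2.resize(b[250:410,220:390],None,fx=3.7,fy=3.7,interpolation=cv2.INTER_CUBIC))
E
```

```text
scene half_a_mid 0.68 [360.  277.8] [0.5915 0.276  0.082 ]
scene half_a_screw 0.87 [373.7 280. ] [0.5771 0.3005 0.089 ]
scene pan_center 0.96 [356.4 278. ] [0.5946 0.2696 0.075 ]
scene key_top 0.55 [374.2 277.3] [0.5625 0.2939 0.07  ]
scene key_top 0.51 [368.7 229.3] [0.4775 0.2055 0.07  ]
scene drainer 0.65 [236.1 147. ] [ 0.509  -0.2785  0.    ]
side half_a_mid 0.88 [252.3 148.1] [0.6012 0.2751 0.082 ]
side half_a_screw 0.93 [242.6 142.6] [0.5794 0.3008 0.089 ]
side key_top 0.62 [206.8 181.2] [0.4436 0.1852 0.07  ]
side drainer 0.41 [354.5 327.6] [ 0.6555 -0.3268 -0.    ]
```

View pics/c1.png

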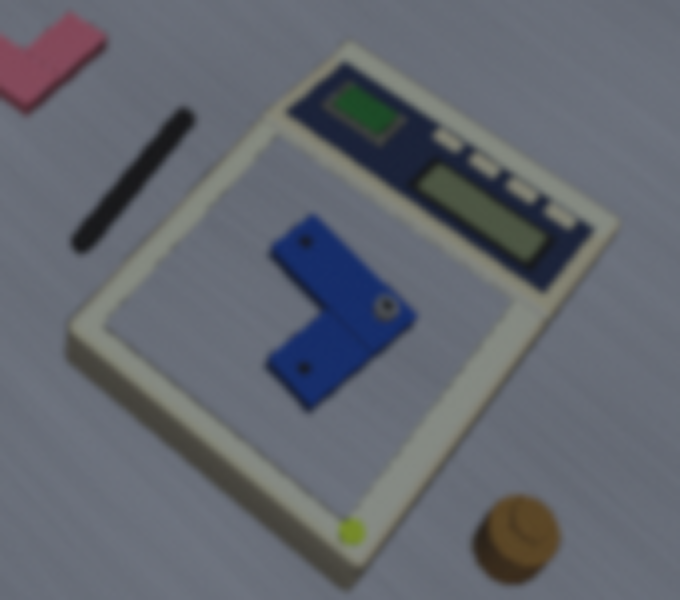

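View pics/c2.png

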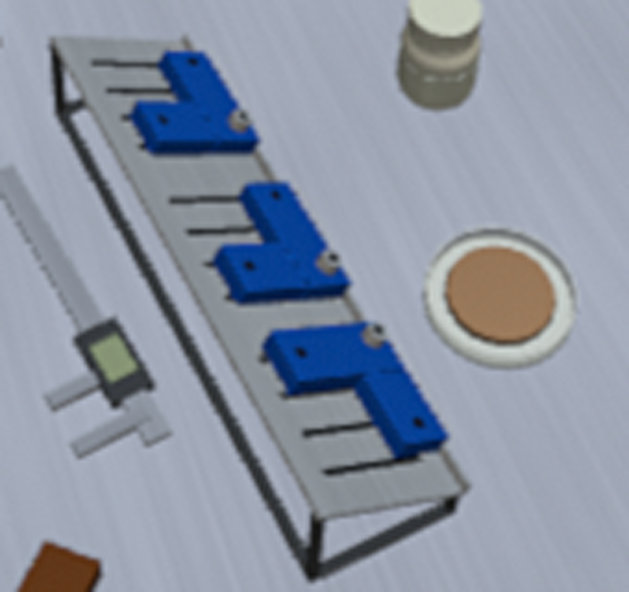

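```bash
cat >> h.py <<'E'
from scipy.optimize import minimize
L2=np.array([[-40,-40],[40,-40],[40,-6],[-6,-6],[-6,40],[-40,40]])/1000.
def blue(im):
    f=im['frame'].astype(int); hsv=cv2.cvtColor(im['frame'],cv2.COLOR_BGR2HSV)
    return ((hsv[...,0]>105)&(hsv[...,0]<130)&(hsv[...,1]>140)&(hsv[...,2]>60)).astype(np.uint8)
def flatT(x,y,z,yaw):
    T=np.eye(4);T[:3,:3]=R.from_rotvec([0,0,yaw]).as_matrix();T[:3,3]=[x,y,z];return T
def render(im,T,obs=None,S=4):
    m=np.zeros((H*S,W*S),np.uint8)
    lo=np.c_[L2,-.007*np.ones(6)];hi=np.c_[L2,.007*np.ones(6)]
    P=lambda a:(np.array([proj(im,T[:3,:3]@p+T[:3,3],obs) for p in a])+.5)*S
    a,b=P(lo),P(hi)
    for poly in [b,a]+[np.array([a[i],a[(i+1)%6],b[(i+1)%6],b[i]]) for i in range(6)]:
        cv2.fillPoly(m,[np.round(poly*16).astype(np.int32)],1,shift=4)
    return cv2.resize(m.astype(np.float32),(W,H),interpolation=cv2.INTER_AREA)
def fit(views,mk,p0,steps):
    """views: list of (im, mask, obs)"""
    def cost(p):
        T=mk(p);e=0
        for im,m,o in views:
            r=render(im,T,o);e+=np.abs(r-m).sum()/max(r.sum(),1)
        return e
    s=np.array([p0]+[np.array(p0)+np.eye(len(p0))[i]*steps[i] for i in range(len(p0))])
    o=minimize(cost,p0,method='Nelder-Mead',options=dict(initial_simplex=s,xatol=1e-5,fatol=1e-4,maxiter=300))
    return o.x,o.fun
def region(m,cen,rad):
    yy,xx=np.mgrid[:H,:W]; return m*((abs(xx-cen[0])<rad)&(abs(yy-cen[1])<rad))
E
cat > f1.py <<'E'
from h import *
sc=ctrl.get_image('scene');sd=ctrl.get_image('side')
ms,md=blue(sc),blue(sd)
for mm,n in((ms,'ms.png'),(md,'md.png')): cv2.imwrite('pics/'+n,mm*255)
# fill screw etc: close
cl=lambda m:cv2.morphologyEx(m,cv2.MORPH_CLOSE,np.ones((7,7)))
mk=lambda p:flatT(p[0],p[1],.082,p[2])
va=[(sc,cl(region(ms,(362,278),28)),None)]
vb=[(sd,cl(region(md,(250,150),18)),None)]
print('yaw0 guesses')
for y0 in (-.6,-1.57,0):
  for v in (va,vb):
    print(y0,fit(v,mk,[.597,.276,y0],[.005,.005,.2]))
# drainer
def mkS(el):
    def f(p):
        # p: x,y of mid, drainer yaw, normal offset
        n=np.array([.5,0,.8660254]);u=np.array([-.8660254,0,.5]);Y=np.array([0,1.,0])
        X,Yp=(Y,u) if el=='R' else (u,-Y)
        A=np.c_[X,Yp,n]; T=np.eye(4)
        Rz=R.from_rotvec([0,0,p[2]]).as_matrix();T[:3,:3]=Rz@A
        T[:3,3]=[p[0],p[1],ZM]; return T
    return f
ZM=.023+.003+.04*.5+.007*.866
for c,el in (((272,278),'R'),((297,315),'R'),((316,357),'L')):
    p=onplane(sd,c,ZM)
    v=[(sd,cl(region(md,c,26)),None)]
    r=fit(v,mkS(el),[p[0],p[1],0.05],[.005,.005,.1]); print(c,p.round(3),r)
E
python3 f1.py
```

```text
yaw0 guesses
-0.6 (array([ 0.59482069,  0.26874849, -1.64639363]), np.float64(0.15271486341953278))
-0.6 (array([ 0.59674294,  0.26892242, -1.65050363]), np.float64(0.16006432473659515))
-1.57 (array([ 0.59427002,  0.2690753 , -1.64690764]), np.float64(0.15336890518665314))
-1.57 (array([ 0.5970667 ,  0.26976106, -1.63793947]), np.float64(0.16127151250839233))
0 (array([ 0.59792557,  0.26727266, -0.22637134]), np.float64(0.6971269845962524))
0 (array([0.58700781, 0.30321591, 0.38032868]), np.float64(0.4884233772754669))
(272, 278) [ 0.512 -0.176  0.052] (array([ 0.50347914, -0.16741385,  0.18393418]), np.float64(0.21623103320598602))
(297, 315) [ 0.532 -0.288  0.052] (array([ 0.51818595, -0.28253642,  0.14881463]), np.float64(0.23957939445972443))
(316, 357) [ 0.533 -0.393  0.052] (array([ 0.53234262, -0.38741496,  0.143223  ]), np.float64(0.1273612082004547))
```

The halves on the drainer and the pan are unmistakable (blue, with screw heads). I'll move the wrist camera above the drainer for a close measurement.

carry_out:
  series:
    - [-0.65, -0.93, 0.15, 0, 0, -1, 0.55]
    - [-0.65, -0.93, 0.15, 0, 0, -1, 0.55]
    - [-0.65, -0.93, 0.15, 0, 0, -1, 0.55]
    - [-0.65, -0.93, 0.15, 0, 0, -1, 0.55]
    - [-0.65, -0.93, 0.15, 0, 0, -1, 0.55]
    - [-0.65, -0.93, 0.15, 0, 0, -1, 0.55]
    - [-0.65, -0.93, 0.15, 0, 0, -1, 0.55]
    - [-0.65, -0.93, 0.15, 0, 0, -1, 0.55]
    - [-0.65, -0.93, 0.15, 0, 0, -1, 0.55]
    - [-0.65, -0.93, 0.15, 0, 0, -1, 0.55]
    - [-0.65, -0.93, 0.15, 0, 0, -1, 0.55]
    - [-0.65, -0.93, 0.15, 0, 0, -1, 0.55]

```text
t: 2.05
tool_pos: [0.4292, -0.2798, 0.2766]
tool_rot: [3.089, 0.573, 0.0]
contact_force: [0.6, 0.4, -0.7]
opening: 0.047
```

carry_out:
  series:
    - [0, 0, 0, 0, 0, -1, 0.55]
    - [0, 0, 0, 0, 0, -1, 0.55]
    - [0, 0, 0, 0, 0, -0.3, 0.55]
    - [0, 0, 0, 0, 0, 0, 0.55]

```text
t: 2.45
tool_pos: [0.43, -0.2789, 0.2763]
tool_rot: [3.134, 0.223, 0.0]
contact_force: [-0.7, -0.8, -0.1]
opening: 0.0468
```

```bash
python3 - <<'E'
from h import *
import pickle
o=ctrl.get_obs(); im=ctrl.get_image('wrist'); save(im,'w1.png'); pickle.dump((im,o),open('w1.pkl','wb'))
sd=ctrl.get_image('side'); save(sd,'s1.png'); sc=ctrl.get_image('scene'); save(sc,'sc1.png'); pickle.dump((sc,sd),open('sc1.pkl','wb'))
print(o['t'],o['tool_pos'],o['tool_rot'],o['opening'],o['q'])
E
```

```text
2.45 [ 0.42998679 -0.27894504  0.27631424] [3.13363317e+00 2.22873114e-01 5.88662674e-05] 0.04679987271249334 [-7.20758395e-01 -2.43298650e-01  1.81463228e+00 -4.09949593e-06
  1.57020154e+00  7.08031235e-01]
```

View pics/w1.png

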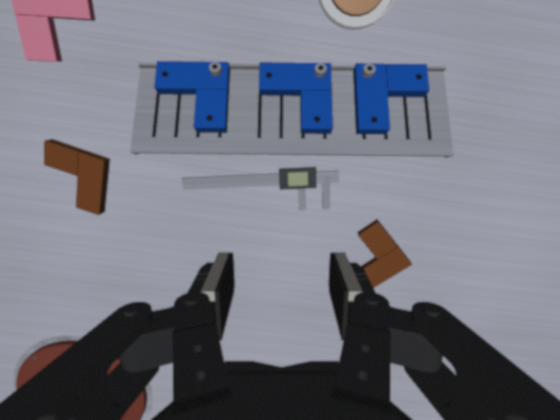

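View pics/s1.png

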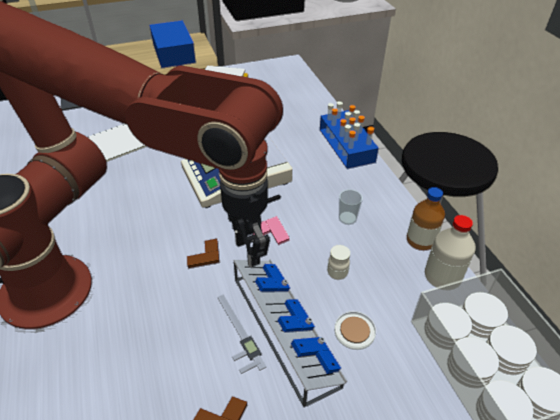

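Wrist view: the three halves sit along the lip (row 67), with screws at (215,69), (321,70) and (369,71). The up-slope legs are at columns 212, 317 and 372. Next is the pose fit from several cameras.

```bash
cat > f2.py <<'E'
from h import *
import pickle
im,o=pickle.load(open('w1.pkl','rb')); sc,sd=pickle.load(open('sc1.pkl','rb'))
cl=lambda m:cv2.morphologyEx(m,cv2.MORPH_CLOSE,np.ones((7,7)))
def comp(im,c):
    m=blue(im); k,lab,st,ce=cv2.connectedComponentsWithStats(m)
    best=min((i for i in range(1,k) if st[i,4]>100),key=lambda i:np.hypot(*(ce[i]-c)))
    mm=(lab==best).astype(np.uint8); x,y,w,h,_=st[best]
    return cl(mm), ce[best]
def mkS(el):
    def f(p):
        n=np.array([.5,0,.8660254]);u=np.array([-.8660254,0,.5]);Y=np.array([0,1.,0])
        X,Yp=(Y,u) if el=='R' else (u,-Y)
        A=np.c_[X,Yp,n]; T=np.eye(4)
        T[:3,:3]=R.from_rotvec([0,0,p[2]]).as_matrix()@A
        T[:3,3]=[p[0],p[1],p[3] if len(p)>3 else ZM]; return T
    return f
ZM=.023+.04*.5+.007*.866
for cw,cs,cc,el in (((202,90),(272,278),(262,158),'R'),((305,92),(297,315),(228,134),'R'),((382,92),(316,357),(205,125),'L')):
    m,c1=comp(im,cw); m2,c2=comp(sd,cs); m3,c3=comp(sc,cc)
    p=onplane(im,cw,ZM,o)
    r=fit([(im,m,o)],mkS(el),[p[0],p[1],.14],[.005,.005,.05]); print(el,'wrist',r[0].round(4),round(r[1],3))
    r2=fit([(sd,m2,None)],mkS(el),r[0],[.005,.005,.05]); print(el,'side ',r2[0].round(4),round(r2[1],3),m2.sum())
    r3=fit([(sc,m3,None)],mkS(el),r[0],[.005,.005,.05]); print(el,'scene',r3[0].round(4),round(r3[1],3),m3.sum(),c3)
    r4=fit([(im,m,o),(sd,m2,None),(sc,m3,None)],mkS(el),[*r[0],ZM],[.005,.005,.05,.005]); print(el,'all+z',r4[0].round(4),round(r4[1],3))
    for nm,i_,o_ in (('w',im,o),('sd',sd,None)):
        v=[tuple((np.array(q['position'])*[W,H]).round(1)) for q in ctrl.mark_of(i_,'half_b_screw')] if 0 else None
E
python3 f2.py
python3 -c "
import cv2;a=cv2.imread('pics/sc1.png');cv2.imwrite('pics/c3.png',cv2.resize(a[60:260,150:320],None,fx=3,fy=3))"
```

```text
R wrist [ 0.5026 -0.168   0.1516] 0.154
R side  [ 0.5052 -0.1673  0.1631] 0.143 597
R scene [ 0.5025 -0.1691  0.1315] 0.169 462 [256.2293578  155.51605505]
R all+z [ 0.5033 -0.1681  0.15    0.0496] 0.485
R wrist [ 0.5181 -0.2816  0.1355] 0.143
R side  [ 0.5199 -0.2799  0.1865] 0.133 718
R scene [ 0.5178 -0.2819  0.0895] 0.203 403 [227.44270833 136.93489583]
R all+z [ 0.5186 -0.2808  0.1378  0.0499] 0.507
L wrist [ 0.5324 -0.3873  0.1629] 0.159
L side  [ 0.5342 -0.3868  0.1579] 0.122 854
L scene [ 0.5315 -0.3948  0.1037] 0.19 382 [206.10364146 122.81512605]
L all+z [ 0.5327 -0.3877  0.1419  0.0505] 0.51
```

View pics/c3.png

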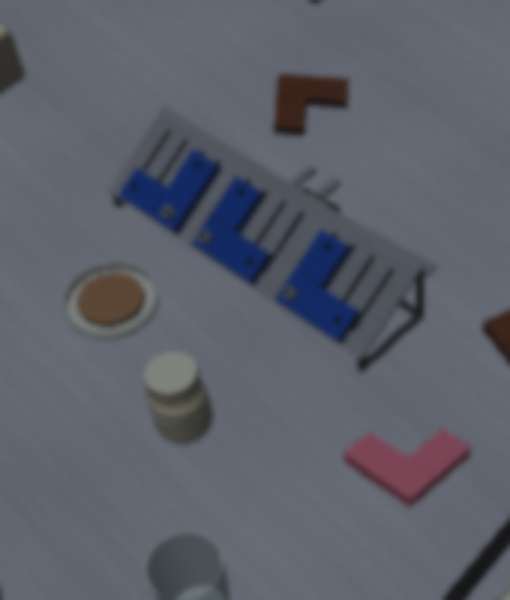

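```bash
cat >> h.py <<'E'
def slopeT(x,y,z,yaw,el):
    n=np.array([.5,0,.8660254]);u=np.array([-.8660254,0,.5]);Y=np.array([0,1.,0])
    X,Yp=(Y,u) if el=='R' else (u,-Y)
    T=np.eye(4);T[:3,:3]=R.from_rotvec([0,0,yaw]).as_matrix()@np.c_[X,Yp,n];T[:3,3]=[x,y,z];return T
HS={1:slopeT(.5031,-.1681,.050,.142,'R'),2:slopeT(.5186,-.2810,.050,.142,'R'),3:slopeT(.5327,-.3877,.0503,.142,'L')}
# grasp: TCP in plate frame. R: leg along y_p ; tool x=-y_p ; L: leg along x_p, tool x=-x_p
def graspG(el,d=0,along=.012,zo=-.007):
    G=np.eye(4)
    if el=='R': G[:3,:3]=np.c_[[0,-1,0],[-1,0,0],[0,0,-1]];G[:3,3]=[-.023,along,zo+d]
    else: G[:3,:3]=np.c_[[-1,0,0],[0,1,0],[0,0,-1]];G[:3,3]=[along,-.023,zo+d]
    return G
def delta(T,o=None):
    o=o or ctrl.get_obs()
    dp=(T[:3,3]-o['tool_pos'])/.025
    dr=(R.from_matrix(T[:3,:3])*R.from_rotvec(o['tool_rot']).inv()).as_rotvec()/.1
    print('t',round(o['t'],2),'F',o['contact_force'].round(1),'open',round(o['opening'],4)); print('shift units',dp.round(2),'turn units',dr.round(2)); return dp,dr
E
python3 - <<'E'
from h import *
T=HS[1]@graspG('R',.07); print(T.round(4)); delta(T)
print('descend units per 70mm', (-.07*HS[1][:3,2]/.025).round(2))
E
```

```text
[[ 0.8573  0.1415 -0.495   0.5273]
 [ 0.1226 -0.9899 -0.0708 -0.1879]
 [-0.5     0.     -0.866   0.1106]
 [ 0.      0.      0.      1.    ]]
t 2.6 F [-0.7 -1.   0.9] open 0.047
shift units [ 3.89  3.64 -6.63] turn units [-0.74  5.18 -0.  ]
descend units per 70mm [-1.39 -0.2  -2.42]
```

carry_out:
  series:
    - [0.49, 0.46, -0.6, -0.1, 0.7, 0, 0.55]
    - [0.49, 0.46, -0.8, -0.1, 0.7, 0, 0.55]
    - [0.49, 0.46, -0.9, -0.1, 0.7, 0, 0.55]
    - [0.49, 0.46, -0.9, -0.1, 0.7, 0, 0.55]
    - [0.49, 0.45, -0.9, -0.1, 0.7, 0, 0.55]
    - [0.48, 0.45, -0.9, -0.1, 0.7, 0, 0.55]
    - [0.48, 0.45, -0.9, -0.1, 0.7, 0, 0.55]
    - [0.48, 0.45, -0.73, -0.04, 0.28, 0, 0.55]
    - [0, 0, 0, 0, 0, 0, 0.55]

```text
t: 3.5
tool_pos: [0.5267, -0.1857, 0.1063]
tool_rot: [2.992, 0.218, -0.811]
contact_force: [-0.3, -0.6, 0.2]
opening: 0.0469
```

```bash
python3 - <<'E'
from h import *
o=ctrl.get_obs();delta(HS[1]@graspG('R',.07));im=ctrl.get_image('wrist');save(im,'w2.png')
cl=lambda m:cv2.morphologyEx(m,cv2.MORPH_CLOSE,np.ones((7,7)))
k,lab,st,ce=cv2.connectedComponentsWithStats(blue(im)); print(st[st[:,4]>200],ce[st[:,4]>200].round())
print(proj(im,HS[1][:3,3],o).round(), o['q'].round(2))
f=im['frame'].copy()
r=render(im,HS[1],o); c,_=cv2.findContours((r>.5).astype(np.uint8),0,2); cv2.drawContours(f,c,-1,(0,255,255),1); cv2.imwrite('pics/w2o.png',f)
E
```

```text
t 3.5 F [-0.3 -0.6  0.2] open 0.0469
shift units [ 0.02 -0.09  0.17] turn units [-0.03 -0.06 -0.02]
[[     0      0    560    420 212951]
 [   186    153    128    116   9133]
 [   363    155    135    116   9291]
 [   510    157     50    115   3787]] [[269. 210.]
 [260. 198.]
 [435. 201.]
 [541. 224.]]
[250. 211.] [-0.35  0.33  1.58 -0.24  1.7   1.1 ]
```

View pics/w2o.png

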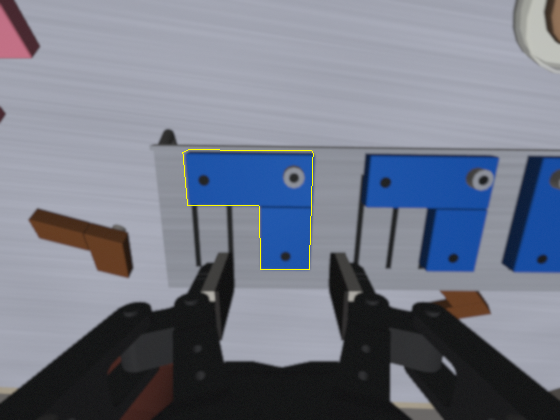

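The overlay fits half 1 to within 1–2 px. I'll refine the fit from this close view.

```bash
cat >> h.py <<'E'
def comp(im,c):
    m=blue(im); k,lab,st,ce=cv2.connectedComponentsWithStats(m)
    best=min((i for i in range(1,k) if st[i,4]>200),key=lambda i:np.hypot(*(ce[i]-c)))
    return cv2.morphologyEx((lab==best).astype(np.uint8),cv2.MORPH_CLOSE,np.ones((15,15))), ce[best]
E
python3 - <<'E'
from h import *
o=ctrl.get_obs();im=ctrl.get_image('wrist')
for c,el,p0 in (((260,198),'R',[.5031,-.1681]),((435,201),'R',[.5186,-.281])):
    m,_=comp(im,c)
    for z in (.049,.0505):
        r=fit([(im,m,o)],lambda p:slopeT(p[0],p[1],z,p[2],el),[*p0,.142],[.003,.003,.03]);print(z,r[0].round(4),round(r[1],3))
    r=fit([(im,m,o)],lambda p:slopeT(p[0],p[1],p[3],p[2],el),[*p0,.142,.05],[.003,.003,.03,.003]);print('free z',r[0].round(4),round(r[1],3))
E
```

```text
0.049 [ 0.4997 -0.1691  0.127 ] 0.08
0.0505 [ 0.5008 -0.1689  0.1349] 0.095
free z [ 0.4978 -0.1692  0.1328  0.0462] 0.061
0.049 [ 0.5151 -0.2836  0.1273] 0.126
0.0505 [ 0.5164 -0.2825  0.1106] 0.14
free z [ 0.5117 -0.2868  0.1357  0.0446] 0.093
```

```bash
cat >> h.py <<'E'
HS={1:slopeT(.5015,-.1687,.049,.136,'R'),2:slopeT(.5170,-.2815,.049,.136,'R'),3:slopeT(.5315,-.3880,.049,.136,'L')}
E
python3 - <<'E'
from h import *
delta(HS[1]@graspG('R',.005))
E
```

```text
t 3.6 F [0.5 0.4 0.9] open 0.047
shift units [-1.35 -0.21 -2.28] turn units [ 0.   -0.01 -0.06]
```

carry_out:
  series:
    - [-0.34, -0.05, -0.57, 0, 0, 0, 0.55]
    - [-0.34, -0.05, -0.57, 0, 0, 0, 0.55]
    - [-0.34, -0.05, -0.57, 0, 0, 0, 0.55]
    - [-0.33, -0.06, -0.57, 0, 0, -0.06, 0.55]
    - [0, 0, 0, 0, 0, 0, 0.55]

```text
t: 4.1
tool_pos: [0.4905, -0.1931, 0.051]
tool_rot: [2.995, 0.201, -0.809]
contact_force: [0.2, -0.0, -0.8]
opening: 0.0472
```

```bash
python3 - <<'E'
from h import *
delta(HS[1]@graspG('R',0));im=ctrl.get_image('wrist');save(im,'w3.png')
E
```

```text
t 4.1 F [ 0.2 -0.  -0.8] open 0.0472
shift units [ 0.01 -0.01 -0.08] turn units [-0.01 -0.04  0.02]
```

View pics/w3.png

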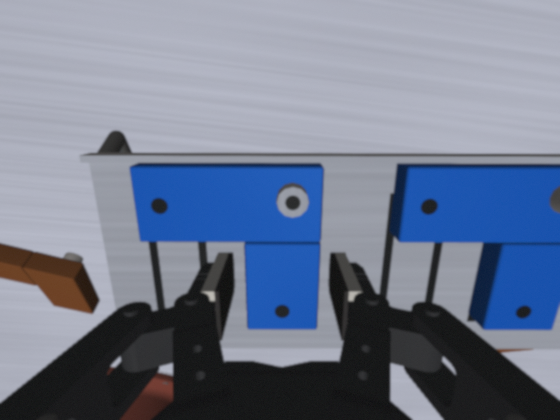

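Jaws straddle the up-slope leg (columns 246–319 between fingers at 233 and 330). I'll lower the last 2 mm, then close.

carry_out:
  series:
    - [0.0, 0, -0.08, 0, 0, 0, 0.55]
    - [0, 0, 0, 0, 0, 0, 0.2]
    - [0, 0, 0, 0, 0, 0, 0.2]
    - [0, 0, 0, 0, 0, 0, 0.2]
    - [0, 0, 0, 0, 0, 0, 0.2]
    - [0, 0, 0, 0, 0, 0, 0.2]
  grip_force: 45

```text
t: 4.75
tool_pos: [0.4941, -0.1934, 0.0522]
tool_rot: [2.994, 0.202, -0.8]
contact_force: [1.5, 1.0, 3.1]
opening: 0.0328
```

```bash
python3 - <<'E'
from h import *
delta(HS[1]@graspG('R',0));im=ctrl.get_image('wrist');save(im,'w4.png')
E
```

```text
t 4.75 F [1.5 1.  3.1] open 0.0328
shift units [-0.13  0.   -0.13] turn units [0.01 0.02 0.01]
```

View pics/w4.png

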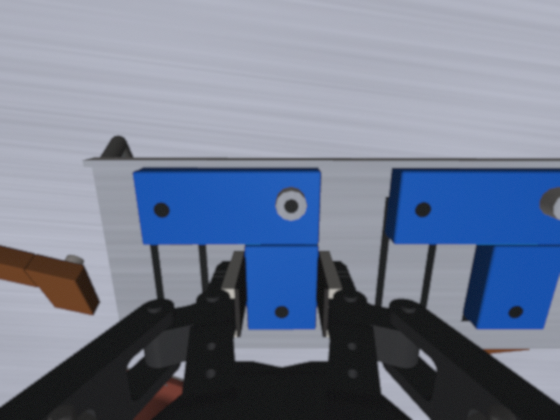

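carry_out:
  series:
    - [0.1, 0.01, 0.17, 0, 0, 0, 0.2]
    - [0.2, 0.03, 0.35, 0, 0, 0, 0.2]
    - [0.3, 0.04, 0.52, 0, 0, 0, 0.2]
    - [0.4, 0.06, 0.7, 0, 0, 0, 0.2]
    - [0.4, 0.06, 0.8, 0, 0, 0, 0.2]
    - [0, 0, 0, 0, 0, 0, 0.2]

```text
t: 5.4
tool_pos: [0.5319, -0.189, 0.1191]
tool_rot: [2.994, 0.202, -0.79]
contact_force: [0.7, 0.2, -0.8]
opening: 0.0325
```

```bash
cat > f3.py <<'E'
from h import *
import sys
# fit held half in tool frame from wrist picture
el,name,n0=sys.argv[1],sys.argv[2],sys.argv[3] if len(sys.argv)>3 else None
o=ctrl.get_obs();im=ctrl.get_image('wrist');save(im,name+'.png')
Tt=np.eye(4);Tt[:3,:3]=R.from_rotvec(o['tool_rot']).as_matrix();Tt[:3,3]=o['tool_pos']
m=blue(im); k,lab,st,ce=cv2.connectedComponentsWithStats(m)
print('t',o['t'],'F',o['contact_force'].round(1),'open',round(o['opening'],4),'pos',o['tool_pos'].round(4)); print(st[st[:,4]>300][1:].tolist())
E
python3 f3.py R w5
```

```text
t 5.4 F [ 0.7  0.2 -0.8] open 0.0325 pos [ 0.5319 -0.189   0.1191]
[[351, 148, 125, 110, 8499], [487, 148, 73, 110, 5687], [134, 167, 186, 162, 18691]]
```

View pics/w5.png

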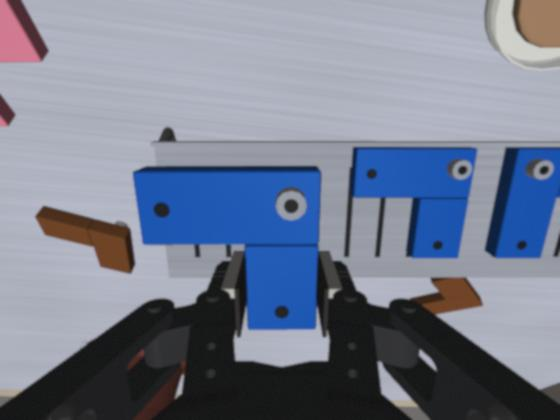

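```bash
cat >> h.py <<'E'
def toolT(o):
    T=np.eye(4);T[:3,:3]=R.from_rotvec(o['tool_rot']).as_matrix();T[:3,3]=o['tool_pos'];return T
def downT(x,y,z,yaw):
    c,s=np.cos(yaw),np.sin(yaw);T=np.eye(4);T[:3,:3]=np.c_[[c,s,0],[s,-c,0],[0,0,-1]];T[:3,3]=[x,y,z];return T
def Gp(p,el):
    # held: p=(dlong,dlat,dyaw,dz) tweak on nominal grasp (plate in tool)
    G=graspG(el); P=np.linalg.inv(G)
    D=np.eye(4);D[:3,:3]=R.from_rotvec([0,0,p[2]]).as_matrix();D[:3,3]=[p[0],p[1],p[3]]
    return P@D
E
cat > f3.py <<'E'
from h import *
import sys,json
el,name,cx,cy=sys.argv[1],sys.argv[2],float(sys.argv[3]),float(sys.argv[4])
o=ctrl.get_obs();im=ctrl.get_image('wrist');save(im,name+'.png')
m,c=comp(im,(cx,cy)); print(c,m.sum())
Tt=toolT(o)
best=None
for z in (0,-.003,.003,None):
    f=(lambda p:Tt@Gp(p,el)) if z is None else (lambda p:Tt@Gp([*p[:3],z],el))
    r=fit([(im,m,o)],f,[0,0,0,0][:4 if z is None else 3],[.003,.003,.03,.003][:4 if z is None else 3]); print(z,r[0].round(4),round(r[1],3))
G=Gp(r[0],el); json.dump(G.tolist(),open('held.json','w'))
fr=im['frame'].copy();q,_=cv2.findContours((render(im,Tt@G,o)>.5).astype(np.uint8),0,2);cv2.drawContours(fr,q,-1,(0,255,255),1);cv2.imwrite('pics/'+name+'o.png',fr)
E
python3 f3.py R w5 245 230
python3 -c "
from h import *
delta(downT(.495,.25,.22,-.076))"
```

```text
[242.86574991 230.46685216] 19059
0 [ 0.0001  0.0011 -0.    ] 0.129
-0.003 [-0.0001  0.0018  0.0108] 0.091
0.003 [0.0001 0.0007 0.0112] 0.165
None [ 0.      0.0024  0.0095 -0.0064] 0.062
t 5.5 F [-0.9 -0.4 -2.1] open 0.0327
shift units [-1.36 17.53  4.18] turn units [ 0.17 -5.23 -2.06]
```

View pics/w5o.png

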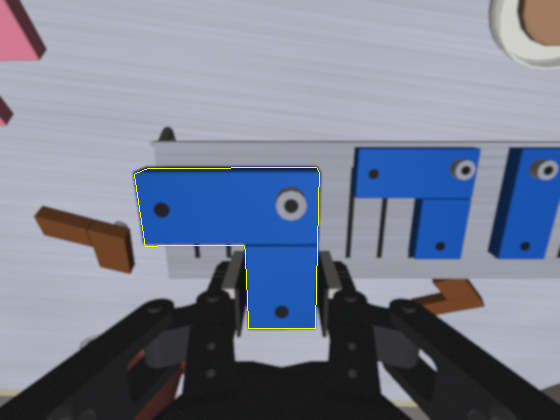

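Half 1 is held without slip. I'm carrying it to a viewing point short of the pan, turning it level on the way.

carry_out:
  series:
    - [0, 0.3, 0.7, 0, -0.2, 0, 0.2]
    - [-0.1, 0.7, 0.8, 0.02, -0.4, -0.1, 0.2]
    - [-0.1, 1, 0.8, 0.02, -0.5, -0.2, 0.2]
    - [-0.1, 1, 0.8, 0.02, -0.5, -0.2, 0.2]
    - [-0.1, 1, 0.6, 0.02, -0.5, -0.2, 0.2]
    - [-0.1, 1, 0.4, 0.02, -0.5, -0.2, 0.2]
    - [-0.1, 1, 0.08, 0.02, -0.5, -0.2, 0.2]
    - [-0.1, 1, 0, 0.02, -0.5, -0.2, 0.2]
    - [-0.1, 1, 0, 0.02, -0.5, -0.2, 0.2]
    - [-0.1, 1, 0, 0.01, -0.5, -0.2, 0.2]
    - [-0.1, 1, 0, 0.01, -0.5, -0.2, 0.2]
    - [-0.1, 1, 0, 0.01, -0.5, -0.2, 0.2]

```text
t: 6.7
tool_pos: [0.4996, 0.0874, 0.2177]
tool_rot: [3.137, -0.129, 0.055]
contact_force: [-0.5, 0.5, -1.8]
opening: 0.0327
```

carry_out:
  series:
    - [-0.1, 1, 0, 0, -0.1, 0, 0.2]
    - [-0.1, 1, 0, 0, -0.03, 0, 0.2]
    - [-0.1, 1, 0, 0, 0, 0, 0.2]
    - [-0.06, 1, 0, 0, 0, 0, 0.2]
    - [0, 1, 0, 0, 0, 0, 0.2]
    - [0, 0.8, 0, 0, 0, 0, 0.2]
    - [0, 0.6, 0, 0, 0, 0, 0.2]
    - [0, 0.13, 0, 0, 0, 0, 0.2]
    - [0, 0, 0, 0, 0, 0, 0.2]

```text
t: 7.6
tool_pos: [0.4916, 0.2498, 0.2187]
tool_rot: [3.136, -0.126, 0.075]
contact_force: [-0.5, -0.7, -1.9]
opening: 0.0324
```

```bash
cat > f4.py <<'E'
from h import *
import sys
name=sys.argv[1]; ztop=float(sys.argv[2]); yaw=float(sys.argv[3]); c=(float(sys.argv[4]),float(sys.argv[5]))
o=ctrl.get_obs();im=ctrl.get_image('wrist');save(im,name+'.png')
print('t',o['t'],o['tool_pos'].round(4),o['tool_rot'].round(3),o['opening'])
k,lab,st,ce=cv2.connectedComponentsWithStats(blue(im));print(st[st[:,4]>300][1:].tolist())
m,cc=comp(im,c); p=onplane(im,cc,ztop-.007,o)
r=fit([(im,m,o)],lambda q:flatT(q[0],q[1],ztop-.007,q[2]),[.596,.269,yaw],[.003,.003,.03]);print('fit',r[0].round(4),round(r[1],3))
r=fit([(im,m,o)],lambda q:flatT(q[0],q[1],q[3],q[2]),[.596,.269,yaw,ztop-.007],[.003,.003,.03,.003]);print('free',r[0].round(4),round(r[1],3))
E
python3 f4.py w6 .089 -1.647 280 80
```

```text
t 7.6 [0.4916 0.2498 0.2187] [ 3.136 -0.126  0.075] 0.032381889316311384
[[197, 33, 99, 102, 5936], [134, 167, 190, 162, 18997]]
fit [ 0.5935  0.269  -1.6109] 0.084
free [ 0.594   0.2694 -1.6397  0.0741] 0.04
```

View pics/w6.png

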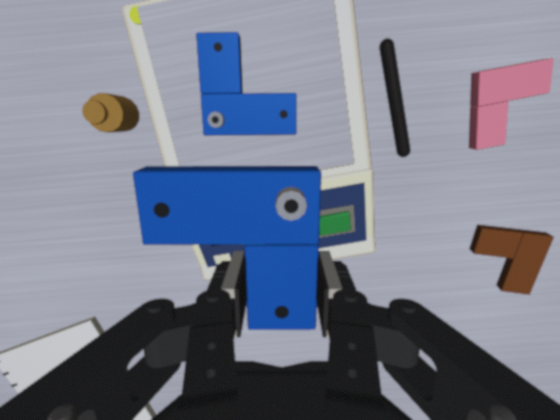

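```bash
cat > f5.py <<'E'
from h import *
import sys
el,yaw,zb=sys.argv[1],float(sys.argv[2]),float(sys.argv[3]); p=[float(v) for v in sys.argv[4].split(',')]
A=(float(sys.argv[5]),float(sys.argv[6])) if len(sys.argv)>5 else (.5948,.269)
T=flatT(*A,zb+.007,yaw)@np.linalg.inv(Gp(p,el))
o=ctrl.get_obs(); print('tool z axis',toolT(o)[:3,2].round(4)); print('target',T[:3,3].round(4)); delta(T,o)
E
python3 f5.py R 1.4985 .119 0,.002,.01,-.001
```

```text
tool z axis [ 0.0479 -0.0041 -0.9988]
target [0.5829 0.2469 0.12  ]
t 7.65 F [-0.  -0.5 -1.3] open 0.0327
shift units [ 3.65 -0.1  -3.96] turn units [ 0.04  0.48 -0.01]
```

carry_out:
  series:
    - [0.6, 0, -0.4, 0, 0.2, 0, 0.2]
    - [0.7, 0, -0.7, 0.04, 0.28, 0, 0.2]
    - [0.7, -0.03, -0.7, 0, 0, 0, 0.2]
    - [0.7, -0.03, -0.7, 0, 0, 0, 0.2]
    - [0.6, -0.03, -0.8, 0, 0, 0, 0.2]
    - [0.35, -0.01, -0.66, 0, 0, 0, 0.2]
    - [0, 0, 0, 0, 0, 0, 0.2]
    - [0, 0, 0, 0, 0, 0, 0.2]

```text
t: 8.45
tool_pos: [0.583, 0.2466, 0.1204]
tool_rot: [-3.139, 0.128, 0.0]
contact_force: [-0.5, -0.7, -0.8]
opening: 0.0327
```

```bash
python3 f5.py R 1.4985 .119 0,.002,.01,-.001
python3 - <<'E'
from h import *
for n in ('wrist','scene','side'): im=ctrl.get_image(n);save(im,'p1_%s.png'%n)
a=cv2.imread('pics/p1_scene.png')[210:350,290:450];b=cv2.imread('pics/p1_side.png')[90:230,170:330]
cv2.imwrite('pics/p1c.png',np.hstack([cv2.resize(v,(400,350),interpolation=cv2.INTER_CUBIC) for v in(a,b)]))
E
```

```text
tool z axis [-1.e-04  4.e-04 -1.e+00]
target [0.5829 0.2469 0.12  ]
t 8.45 F [-0.5 -0.7 -0.8] open 0.0327
shift units [-0.    0.01 -0.02] turn units [-0. -0. -0.]
```

View pics/p1_wrist.png

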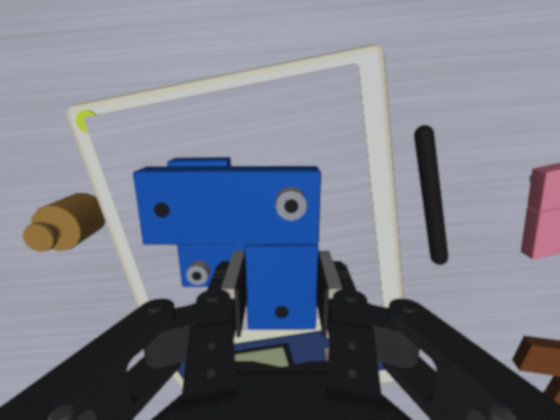

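View pics/p1c.png

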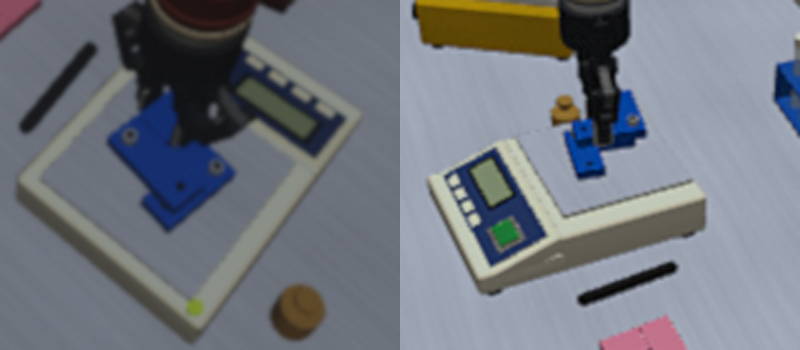

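```bash
cat > f6.py <<'E'
# refine: detect screw head circles in wrist picture near predictions
from h import *
import sys
def screw_px(im,c,rad=22):
    f=im['frame'];x0,y0=int(c[0]-rad),int(c[1]-rad);s=f[y0:y0+2*rad,x0:x0+2*rad]
    hsv=cv2.cvtColor(s,cv2.COLOR_BGR2HSV);m=((hsv[...,1]<110)&(hsv[...,2]>60)).astype(np.uint8)
    k,l,st,ce=cv2.connectedComponentsWithStats(m)
    i=max(range(1,k),key=lambda i:st[i,4]); q,_=cv2.findContours((l==i).astype(np.uint8),0,2)
    e=cv2.fitEllipse(max(q,key=len)); return np.array(e[0])+[x0,y0],e[1]
E
python3 - <<'E'
from f6 import *
o=ctrl.get_obs();im=ctrl.get_image('wrist')
A=flatT(.5948,.269,.082,-1.643); S=np.array([-.027,-.027,.015,1]); 
pa=proj(im,(A@S)[:3],o)
for p in ([0,.002,.01,-.001],[0,.0011,0,0],[0,.0018,.0108,-.003],[0,.0024,.0095,-.0064]):
    print('held pred',proj(im,(toolT(o)@Gp(p,'R')@S)[:3],o).round(1))
a,ea=screw_px(im,(197,272));b,eb=screw_px(im,(291,205));print('a pred',pa.round(1),'meas',a.round(1),ea,'held meas',b.round(1),eb)
print('a screw at z.097',onplane(im,a,.097,o).round(4),'pred',(A@S)[:3].round(4))
print('held screw at',[onplane(im,b,o['tool_pos'][2]-d+.022,o).round(4) for d in(0,.001,.003)])
B=flatT(.5948,.269,.11,1.4985);print('held desired screw',(B@S)[:2].round(4))
E
```

```text
held pred [289.4 207.9]
held pred [290.2 207.1]
held pred [289.2 205.9]
held pred [289.1 204.9]
a pred [197.9 273. ] meas [189.2 295.2] (30.495574951171875, 131.67544555664062) held meas [290.5 203.6] (30.253368377685547, 32.66127395629883)
a screw at z.097 [0.5553 0.3056 0.097 ] pred [0.5698 0.2979 0.097 ]
held screw at [array([0.6225, 0.2402, 0.1442]), array([0.6222, 0.2402, 0.1432]), array([0.6216, 0.2402, 0.1412])]
held desired screw [0.6198 0.2401]
```

carry_out:
  series:
    - [-0.03, 0, -0.3, 0, 0, 0, 0.2]
    - [0, 0, -0.35, 0, 0, 0, 0.2]
    - [0, 0, -0.2, 0, 0, 0, 0.2]
    - [0, 0, 0, 0, 0, 0, 0.2]

```text
t: 9.05
tool_pos: [0.5813, 0.2472, 0.0974]
tool_rot: [3.139, -0.127, -0.003]
contact_force: [0.2, 0.1, -1.0]
opening: 0.033
```

```bash
python3 - <<'E'
from h import *
o=ctrl.get_obs();print(o['t'],o['tool_pos'].round(4),o['contact_force'].round(2))
for n in ('wrist','scene','side'): im=ctrl.get_image(n);save(im,'p2_%s.png'%n)
a=cv2.imread('pics/p2_scene.png')[230:330,310:410];b=cv2.imread('pics/p2_side.png')[110:190,200:280]
c=cv2.imread('pics/p2_wrist.png')[140:340,110:340]
cv2.imwrite('pics/p2c.png',np.hstack([cv2.resize(v,(390,390),interpolation=cv2.INTER_CUBIC) for v in(a,b)]))
cv2.imwrite('pics/p2w.png',cv2.resize(c,None,fx=3,fy=3,interpolation=cv2.INTER_CUBIC)[:600])
E
```

```text
9.05 [0.5813 0.2472 0.0974] [ 0.21  0.11 -0.97]
```

View pics/p2c.png

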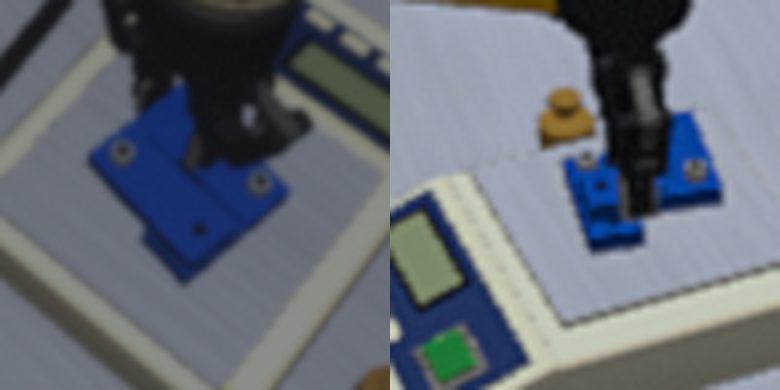

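View pics/p2w.png

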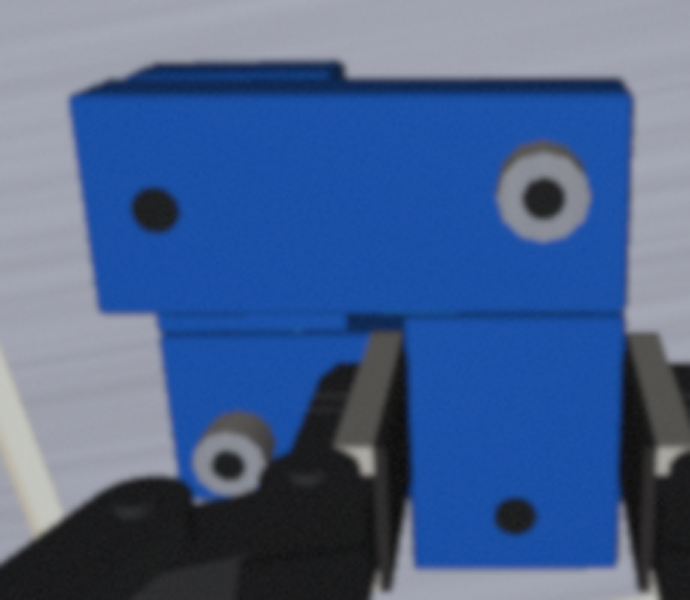

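```bash
python3 - <<'E'
from h import *
o=ctrl.get_obs();im=ctrl.get_image('wrist')
A=flatT(.5948,.269,.082,-1.643); S=np.array([-.027,-.027,.015,1])
a=(187,293.5);b=(291,204)
for s in (1,.97):
    i2=dict(im);i2['fx']=im['fx']*s;i2['fy']=im['fy']*s
    pa=onplane(i2,a,.097,o);
    for d in (.0025,.0045):
        pb=onplane(i2,b,o['tool_pos'][2]-d+.022,o)
        v=pb-pa;print(s,d,pa.round(4),pb.round(4),'sep',np.hypot(*v[:2]).round(4),'want .0764; ang',np.degrees(np.arctan2(v[1],v[0])).round(2),'want',np.degrees(-1.643+np.pi/4).round(2),'b-a resid',(v[:2]-np.array([.0764*np.cos(-1.643+np.pi/4),.0764*np.sin(-1.643+np.pi/4)])).round(4))
# side & scene screws
sc=ctrl.get_image('scene');sd=ctrl.get_image('side')
pxs={'sc':((310+260/3.9,230+183/3.9),(310+122/3.9,230+150/3.9)),'sd':((200+(587-390)/4.875,110+158/4.875),(200+(695-390)/4.875,110+168/4.875))}
for nm,im2 in(('sc',sc),('sd',sd)):
    a,b=pxs[nm];pa=onplane(im2,a,.097)
    for d in (.0025,.0045):
        pb=onplane(im2,b,o['tool_pos'][2]-d+.022); v=pb-pa
        print(nm,d,pa.round(4),pb.round(4),'sep',np.hypot(*v[:2]).round(4),'resid',(v[:2]-np.array([.0764*np.cos(-1.643+np.pi/4),.0764*np.sin(-1.643+np.pi/4)])).round(4))
E
```

```text
1 0.0025 [0.5695 0.2976 0.097 ] [0.6205 0.24   0.1188] sep 0.0769 want .0764; ang -48.47 want -49.14 b-a resid [0.001  0.0002]
1 0.0045 [0.5695 0.2976 0.097 ] [0.6199 0.24   0.1168] sep 0.0765 want .0764; ang -48.81 want -49.14 b-a resid [0.0004 0.0002]
0.97 0.0025 [0.568  0.2994 0.097 ] [0.6205 0.2399 0.1188] sep 0.0794 want .0764; ang -48.58 want -49.14 b-a resid [ 0.0025 -0.0017]
0.97 0.0045 [0.568  0.2994 0.097 ] [0.6199 0.2399 0.1168] sep 0.079 want .0764; ang -48.91 want -49.14 b-a resid [ 0.0019 -0.0018]
sc 0.0025 [0.5709 0.3015 0.097 ] [0.6208 0.2429 0.1188] sep 0.077 resid [-0.     -0.0008]
sc 0.0045 [0.5709 0.3015 0.097 ] [0.62   0.2424 0.1168] sep 0.0769 resid [-0.0009 -0.0013]
sd 0.0025 [0.5709 0.293  0.097 ] [0.6205 0.2345 0.1188] sep 0.0767 resid [-0.0003 -0.0007]
sd 0.0045 [0.5709 0.293  0.097 ] [0.6213 0.2371 0.1168] sep 0.0753 resid [0.0005 0.0019]
```

Aligned to within about 1 mm in all three views. I'll lower slowly until contact.

carry_out:
  series:
    - [0, 0, -0.08, 0, 0, 0, 0.2]
    - [0, 0, -0.06, 0, 0, 0, 0.2]
    - [0, 0, 0, 0, 0, 0, 0.2]

```text
t: 9.65
tool_pos: [0.5822, 0.2474, 0.0954]
tool_rot: [-3.138, 0.127, -0.0]
contact_force: [0.5, -0.4, -2.0]
opening: 0.0323
```

carry_out:
  series:
    - [0, 0, -0.04, 0, 0, 0, 0.2]
    - [0, 0, 0, 0, 0, 0, 0.2]

```text
t: 9.85
tool_pos: [0.5824, 0.2475, 0.0946]
tool_rot: [-3.138, 0.127, -0.001]
contact_force: [0.4, -0.5, -1.2]
opening: 0.0326
```

carry_out:
  series:
    - [0, 0, -0.04, 0, 0, 0, 0.2]
    - [0, 0, 0, 0, 0, 0, 0.2]
    - [0, 0, 0, 0, 0, 0, 0.2]

```text
t: 10.15
tool_pos: [0.5824, 0.2475, 0.0938]
tool_rot: [-3.138, 0.127, -0.001]
contact_force: [0.4, -0.6, -0.9]
opening: 0.033
```

carry_out:
  series:
    - [0, 0, -0.04, 0, 0, 0, 0.2]
    - [0, 0, 0, 0, 0, 0, 0.2]
    - [0, 0, 0, 0, 0, 0, 0.2]

```text
t: 10.45
tool_pos: [0.5825, 0.2475, 0.0927]
tool_rot: [-3.138, 0.127, -0.001]
contact_force: [0.5, 0.1, -0.8]
opening: 0.0325
```

carry_out:
  series:
    - [0, 0, -0.04, 0, 0, 0, 0.2]
    - [0, 0, 0, 0, 0, 0, 0.2]
    - [0, 0, 0, 0, 0, 0, 0.2]

```text
t: 10.75
tool_pos: [0.5824, 0.2475, 0.0917]
tool_rot: [-3.138, 0.127, -0.001]
contact_force: [-0.4, 0.1, -0.8]
opening: 0.0325
```

carry_out:
  series:
    - [0, 0, -0.04, 0, 0, 0, 0.2]
    - [0, 0, 0, 0, 0, 0, 0.2]
    - [0, 0, 0, 0, 0, 0, 0.2]

```text
t: 11.05
tool_pos: [0.5825, 0.2475, 0.0908]
tool_rot: [-3.138, 0.127, -0.002]
contact_force: [-0.4, 0.5, -0.5]
opening: 0.0326
```

carry_out:
  series:
    - [0, 0, -0.04, 0, 0, 0, 0.2]
    - [0, 0, 0, 0, 0, 0, 0.2]
    - [0, 0, 0, 0, 0, 0, 0.2]

```text
t: 11.35
tool_pos: [0.5828, 0.2476, 0.0908]
tool_rot: [-3.138, 0.127, -0.002]
contact_force: [-3.1, -1.2, 5.5]
opening: 0.033
```

```bash
python3 - <<'E'
from h import *
o=ctrl.get_obs();print(o['t'],o['tool_pos'].round(4),o['contact_force'].round(2))
for n in ('wrist','side'): im=ctrl.get_image(n);save(im,'p3_%s.png'%n)
b=cv2.imread('pics/p3_side.png')[110:190,200:280]
c=cv2.imread('pics/p3_wrist.png')[140:340,110:340]
cv2.imwrite('pics/p3c.png',np.hstack([cv2.resize(b,(400,400),interpolation=cv2.INTER_CUBIC),cv2.resize(c,(400,400),interpolation=cv2.INTER_CUBIC)]))
E
```

```text
11.35 [0.5828 0.2476 0.0908] [-3.07 -1.18  5.49]
```

View pics/p3c.png

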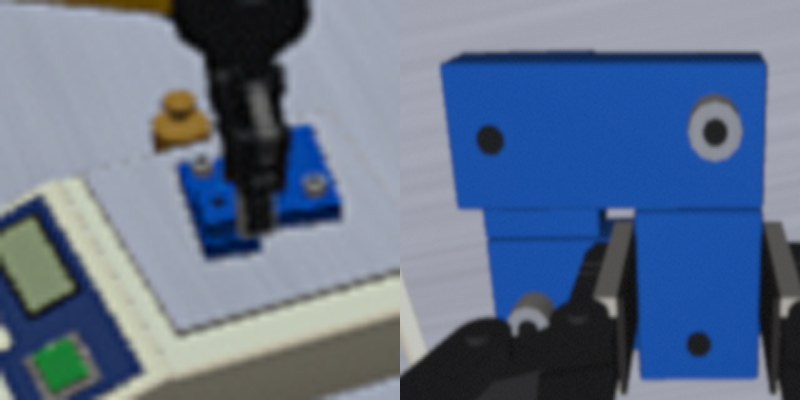

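```bash
cat > ov.py <<'E'
from h import *
import sys
# overlay ideal stack: args name, list of "x,y,zmid,yaw"
name=sys.argv[1]
o=ctrl.get_obs();im=ctrl.get_image('wrist');f=cv2.resize(im['frame'],None,fx=4,fy=4,interpolation=cv2.INTER_CUBIC)
for k,s in enumerate(sys.argv[2:]):
    T=flatT(*[float(v) for v in s.split(',')])
    pts=np.array([proj(im,(T@np.array([*q,.007,1]))[:3],o) for q in L2])
    cv2.polylines(f,[np.round((pts+.5)*4).astype(int)],True,[(0,255,255),(0,0,255)][k%2],1)
    for q in ((-27,-27,15),(27,-27,7),(-27,27,7)):
        p=(proj(im,(T@np.array([*(np.array(q)/1000),1]))[:3],o)+.5)*4; cv2.drawMarker(f,tuple(p.round().astype(int).tolist()),[(0,255,255),(0,0,255)][k%2],cv2.MARKER_CROSS,12,1)
cv2.imwrite('pics/'+name+'.png',cv2.resize(f[560:1360,400:1400],(800,640))[:600])
E
python3 ov.py ov1 .5948,.269,.082,-1.643 .5948,.269,.096,1.4985
```

```text
(no output)
```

View pics/ov1.png

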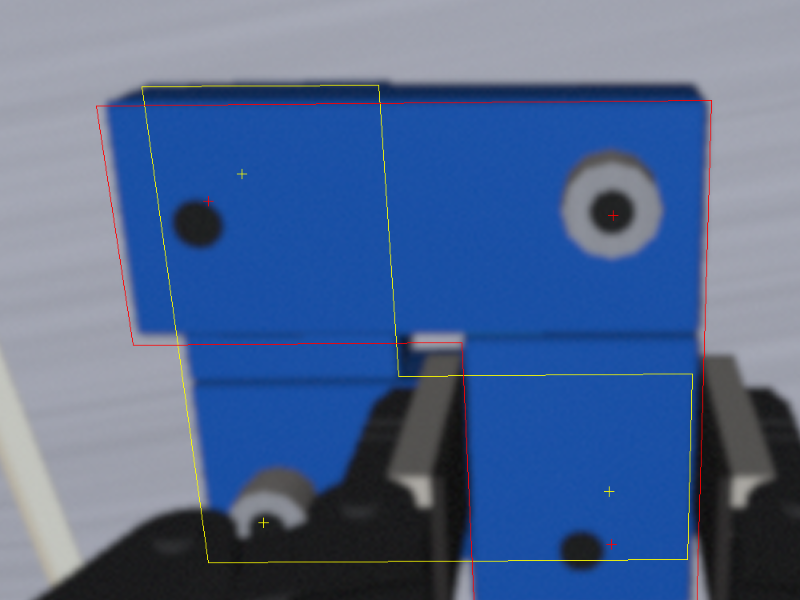

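Screws line up exactly with the ideal-stack overlay, and the plates agree to about 0.5 mm. I'm relieving the force and releasing.

carry_out:
  series:
    - [0, 0, 0.03, 0, 0, 0, 0.2]
    - [0, 0, 0, 0, 0, 0, 0.38]
    - [0, 0, 0, 0, 0, 0, 0.42]
    - [0, 0, 0, 0, 0, 0, 0.46]
    - [0, 0, 0, 0, 0, 0, 0.5]
    - [0, 0, 0, 0, 0, 0, 0.5]

```text
t: 12.1
tool_pos: [0.5824, 0.2475, 0.0902]
tool_rot: [-3.138, 0.127, -0.001]
contact_force: [-0.4, -0.1, 0.1]
opening: 0.0425
```

carry_out:
  series:
    - [0, 0, 0.15, 0, 0, 0, 0.5]
    - [0, 0, 0.4, 0, 0, 0, 0.5]
    - [0, 0, 0.7, 0, 0, 0, 0.5]
    - [0, 0, 1, 0, 0, 0, 0.5]
    - [-0.5, 0, 1, 0, 0, 0, 0.55]
    - [-1, 0, 0.9, 0, 0, 0, 0.55]
    - [-1, 0, 0, 0, 0, 0, 0.55]
    - [-1, 0, 0, 0, 0, 0, 0.55]
    - [0, 0, 0, 0, 0, 0, 0.55]

```text
t: 13.0
tool_pos: [0.4934, 0.2479, 0.1964]
tool_rot: [-3.137, 0.125, -0.004]
contact_force: [1.0, -0.5, -0.8]
opening: 0.047
```

```bash
python3 - <<'E'
from h import *
o=ctrl.get_obs();print(o['t'],o['tool_pos'].round(4),o['contact_force'].round(2))
for n in ('wrist','scene','side'): im=ctrl.get_image(n);save(im,'p4_%s.png'%n)
a=cv2.imread('pics/p4_scene.png')[230:330,310:410];b=cv2.imread('pics/p4_side.png')[110:190,200:280]
cv2.imwrite('pics/p4c.png',np.hstack([cv2.resize(v,(390,390),interpolation=cv2.INTER_CUBIC) for v in(a,b)]))
E
python3 f4.py w7 .103 1.4985 260 100
```

```text
13.0 [0.4934 0.2479 0.1964] [ 1.   -0.52 -0.8 ]
t 13.15 [0.4958 0.2477 0.1957] [-3.137  0.127 -0.005] 0.04694431099774937
[[177, 12, 119, 124, 12323], [241, 190, 127, 67, 1314]]
fit [0.5941 0.2704 1.4918] 0.409
free [0.5936 0.2704 1.489  0.0975] 0.406
```

View pics/p4_wrist.png

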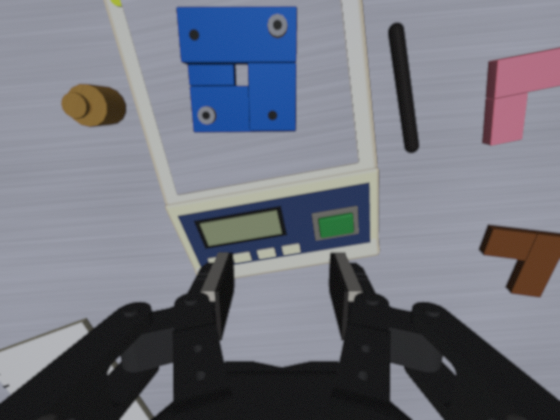

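View pics/p4c.png

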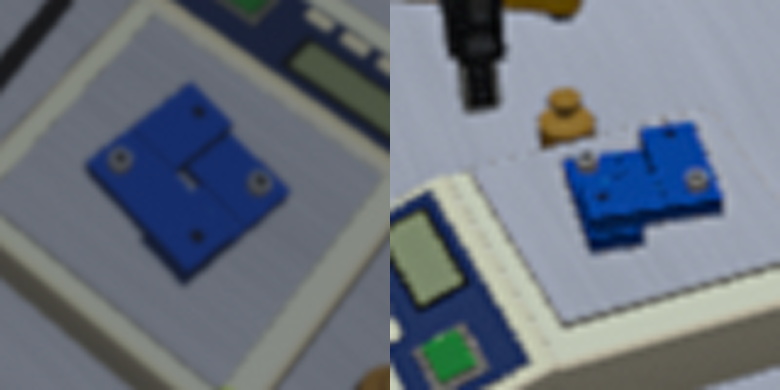

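The square forms cleanly: screws at (206,115) and (277,25), centre gap visible. Next is half 3, the far one with its elbow on the left.

```bash
python3 - <<'E'
from f6 import *
o=ctrl.get_obs();im=ctrl.get_image('wrist')
a,_=screw_px(im,(206,115),12);b,_=screw_px(im,(277,25),14);pa,pb=onplane(im,a,.097,o),onplane(im,b,.111,o);print(a,b,pa.round(4),pb.round(4),((pa+pb)/2).round(4),np.hypot(*(pb-pa)[:2]).round(4),np.arctan2(*(pb-pa)[1::-1])-np.pi/4)
T=HS[3]@graspG('L',.07);print(T[:3,3]);delta(T,o)
E
```

```text
[205.83808517 118.76809502] [276.47275543  29.55832863] [0.5684 0.2969 0.097 ] [0.6193 0.2402 0.111 ] [0.5938 0.2686 0.104 ] 0.0762 -1.6237623071796732
[ 0.54929443 -0.36235057  0.1095596 ]
t 13.2 F [-0.6  0.5 -0.5] open 0.0471
shift units [  2.13 -24.4   -3.43] turn units [-0.16  5.27  2.12]
```

carry_out:
  series:
    - [0, -0.5, 0, 0, 0, 0, 0.55]
    - [0.1, -1, 0, 0, 0.2, 0.1, 0.55]
    - [0.1, -1, 0, 0, 0.3, 0.1, 0.55]
    - [0.1, -1, 0, 0, 0.3, 0.1, 0.55]
    - [0.1, -1, 0, -0.01, 0.3, 0.1, 0.55]
    - [0.1, -1, 0, -0.01, 0.3, 0.1, 0.55]
    - [0.1, -1, 0, -0.01, 0.3, 0.1, 0.55]
    - [0.1, -1, 0, -0.01, 0.3, 0.1, 0.55]
    - [0.1, -1, 0, -0.01, 0.3, 0.1, 0.55]
    - [0.1, -1, 0, -0.01, 0.3, 0.1, 0.55]
    - [0.1, -1, 0, -0.01, 0.3, 0.1, 0.55]
    - [0.1, -1, 0, -0.01, 0.3, 0.1, 0.55]

```text
t: 14.45
tool_pos: [0.5225, -0.0421, 0.1941]
tool_rot: [3.082, 0.045, -0.498]
contact_force: [-0.6, 0.4, 0.4]
opening: 0.0472
```

carry_out:
  series:
    - [0.1, -1, 0, -0.01, 0.3, 0.1, 0.55]
    - [0.1, -1, 0, -0.01, 0.3, 0.1, 0.55]
    - [0.1, -1, 0, -0.01, 0.3, 0.1, 0.55]
    - [0.1, -1, 0, -0.01, 0.3, 0.1, 0.55]
    - [0.1, -1, 0, -0.01, 0.3, 0.1, 0.55]
    - [0.1, -1, -0.2, -0.01, 0.3, 0.1, 0.55]
    - [0.1, -1, -0.3, -0.01, 0.27, 0.1, 0.55]
    - [0.1, -1, -0.4, -0.01, 0, 0.1, 0.55]
    - [0.1, -1, -0.5, -0.01, 0, 0.1, 0.55]
    - [0.1, -1, -0.6, 0, 0, 0.1, 0.55]
    - [0.1, -0.9, -0.6, 0, 0, 0.02, 0.55]
    - [0, -0.9, -0.4, 0, 0, 0, 0.55]

```text
t: 15.65
tool_pos: [0.5492, -0.3367, 0.1175]
tool_rot: [2.985, 0.2, -0.805]
contact_force: [0.3, 0.2, -0.5]
opening: 0.0472
```

```bash
python3 - <<'E'
from h import *
delta(HS[3]@graspG('L',.07))
E
```

```text
t 15.65 F [ 0.3  0.2 -0.5] open 0.0472
shift units [ 0.   -1.03 -0.32] turn units [ 0.08 -0.03  0.  ]
```

carry_out:
  series:
    - [0, -0.4, -0.1, 0, 0, 0, 0.55]
    - [0, -0.2, 0, 0, 0, 0, 0.55]
    - [0, 0, 0, 0, 0, 0, 0.55]

```text
t: 15.95
tool_pos: [0.5501, -0.3506, 0.1176]
tool_rot: [2.985, 0.199, -0.801]
contact_force: [0.3, 0.5, 0.4]
opening: 0.0468
```

```bash
python3 - <<'E'
from h import *
o=ctrl.get_obs();im=ctrl.get_image('wrist');delta(HS[3]@graspG('L',.07),o)
f=im['frame'].copy()
for i in (2,3):
    r=render(im,HS[i],o); c,_=cv2.findContours((r>.5).astype(np.uint8),0,2); cv2.drawContours(f,c,-1,(0,255,255),1)
cv2.imwrite('pics/w8o.png',f)
k,lab,st,ce=cv2.connectedComponentsWithStats(blue(im));print(st[st[:,4]>300][1:].tolist())
for i,el in((3,'L'),(2,'R')):
    m,cc=comp(im,proj(im,HS[i][:3,3],o)); 
    r=fit([(im,m,o)],lambda p:slopeT(p[0],p[1],.049,p[2],el),[HS[i][0,3],HS[i][1,3],.136],[.003,.003,.03]);print(i,r[0].round(4),round(r[1],3))
E
```

```text
t 15.95 F [0.3 0.5 0.4] open 0.0468
shift units [-0.03 -0.47 -0.32] turn units [ 0.1 -0.   0. ]
[[105, 145, 130, 112, 8631], [272, 145, 122, 112, 8375]]
3 [ 0.5288 -0.3878  0.129 ] 0.079
2 [ 0.5151 -0.2805  0.1254] 0.098
```

View pics/w8o.png

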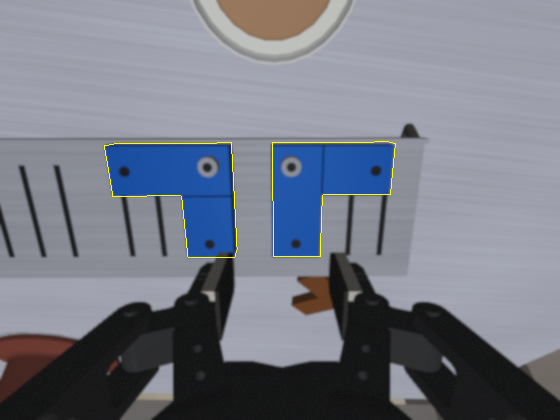

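```bash
cat >> h.py <<'E'
HS={1:slopeT(.5015,-.1687,.049,.136,'R'),2:slopeT(.5160,-.2812,.049,.132,'R'),3:slopeT(.5303,-.3879,.049,.133,'L')}
E
python3 - <<'E'
from h import *
o=ctrl.get_obs();delta(HS[3]@graspG('L',.05),o);delta(HS[3]@graspG('L',.005),o)
E
```

```text
t 16.0 F [-0.4  0.  -0.2] open 0.0467
shift units [-0.49 -0.54 -1.02] turn units [ 0.1   0.   -0.04]
t 16.0 F [-0.4  0.  -0.2] open 0.0467
shift units [-1.38 -0.66 -2.58] turn units [ 0.1   0.   -0.04]
```

carry_out:
  series:
    - [-0.24, -0.27, -0.5, 0.05, 0, -0.02, 0.55]
    - [-0.25, -0.27, -0.5, 0.05, 0, -0.02, 0.55]
    - [-0.3, -0.04, -0.53, 0, 0, 0, 0.55]
    - [-0.3, -0.04, -0.53, 0, 0, 0, 0.55]
    - [-0.29, -0.04, -0.5, 0, 0, 0, 0.55]
    - [0, 0, 0, 0, 0, 0, 0.55]
    - [0, 0, 0, 0, 0, 0, 0.55]

```text
t: 16.7
tool_pos: [0.5149, -0.3663, 0.0522]
tool_rot: [2.995, 0.199, -0.806]
contact_force: [1.0, 0.6, 0.2]
opening: 0.0467
```

```bash
python3 - <<'E'
from h import *
delta(HS[3]@graspG('L',0));im=ctrl.get_image('wrist');save(im,'w9.png')
E
```

```text
t 16.7 F [1.  0.6 0.2] open 0.0467
shift units [-0.06 -0.03 -0.13] turn units [-0.01 -0.02  0.01]
```

View pics/w9.png

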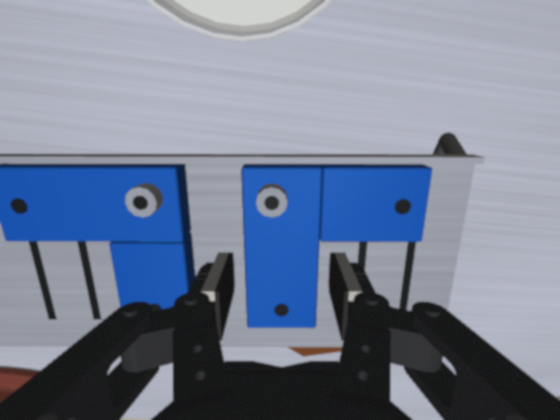

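Centred on the leg (247–318 between the fingers). Closing and lifting.

carry_out:
  series:
    - [-0.02, 0, -0.05, 0, 0, 0, 0.55]
    - [0, 0, 0, 0, 0, 0, 0.2]
    - [0, 0, 0, 0, 0, 0, 0.2]
    - [0, 0, 0, 0, 0, 0, 0.2]
    - [0, 0, 0, 0, 0, 0, 0.2]
    - [0, 0, 0, 0, 0, 0, 0.2]
  grip_force: 45

```text
t: 17.35
tool_pos: [0.5153, -0.3666, 0.0518]
tool_rot: [2.995, 0.199, -0.803]
contact_force: [0.6, -0.2, 0.8]
opening: 0.0329
```

carry_out:
  series:
    - [0.1, 0.01, 0.17, 0, 0, 0, 0.2]
    - [0.2, 0.03, 0.35, 0, 0, 0, 0.2]
    - [0.3, 0.04, 0.52, 0, 0, 0, 0.2]
    - [0.4, 0.06, 0.7, 0, 0, 0, 0.2]
    - [0.4, 0.06, 0.8, 0, 0, 0, 0.2]
    - [0, 0, 0, 0, 0, 0, 0.2]

```text
t: 17.95
tool_pos: [0.5534, -0.3626, 0.1199]
tool_rot: [2.993, 0.198, -0.793]
contact_force: [0.3, -1.3, -0.8]
opening: 0.0329
```

```bash
python3 f3.py L w10 320 230
python3 - <<'E'
from h import *
o=ctrl.get_obs();print(o['opening'],o['contact_force']);delta(downT(.61,.10,.22,1.4985),o); delta(downT(.61,.15,.22,1.4985),o)
E
```

```text
[319.77877124 228.33171242] 19488
0 [ 0.0001  0.0001 -0.0053] 0.113
-0.003 [0.0006 0.0001 0.001 ] 0.08
0.003 [-0.0007  0.      0.0052] 0.152
None [ 0.0011  0.0004 -0.0025 -0.0051] 0.064
0.032582036595255014 [-0.47036999 -0.20208739 -1.23694754]
t 18.0 F [-0.5 -0.2 -1.2] open 0.0326
shift units [ 2.32 18.49  4.09] turn units [ 4.12 -3.83 13.33]
t 18.0 F [-0.5 -0.2 -1.2] open 0.0326
shift units [ 2.32 20.49  4.09] turn units [ 4.12 -3.83 13.33]
```

View pics/w10o.png

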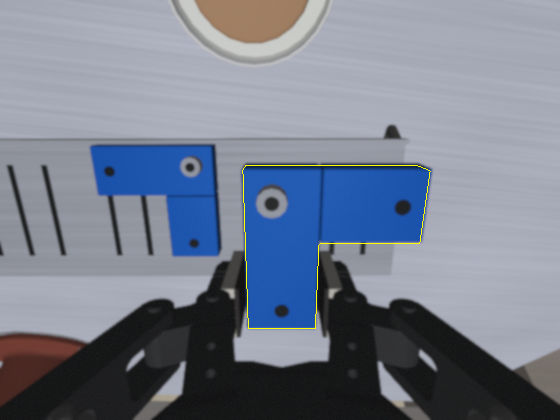

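```bash
python3 f5.py L -1.643 .133 .0002,.0001,-.001,-.002 .5945 .2688
```

```text
tool z axis [-0.4926 -0.0688 -0.8676]
target [0.5706 0.2587 0.135 ]
t 18.0 F [-0.5 -0.2 -1.2] open 0.0326
shift units [ 0.74 24.83  0.69] turn units [ 4.12 -3.83 13.34]
```

carry_out:
  series:
    - [0, 0.4, 0.8, 0.1, -0.1, 0.3, 0.2]
    - [0, 0.8, 0.8, 0.2, -0.19, 0.65, 0.2]
    - [0, 1, 0.8, 0.27, -0.25, 0.89, 0.2]
    - [0, 1, 0.8, 0.27, -0.25, 0.89, 0.2]
    - [0.1, 1, 0.5, 0.27, -0.25, 0.89, 0.2]
    - [0.1, 1, 0.3, 0.27, -0.25, 0.89, 0.2]
    - [0.1, 1, 0, 0.27, -0.25, 0.89, 0.2]
    - [0.1, 1, 0, 0.27, -0.25, 0.89, 0.2]
    - [0.1, 1, 0, 0.27, -0.25, 0.89, 0.2]
    - [0.1, 1, 0, 0.27, -0.25, 0.89, 0.2]
    - [0.1, 1, 0, 0.27, -0.25, 0.89, 0.2]
    - [0.1, 1, 0, 0.27, -0.25, 0.89, 0.2]

```text
t: 19.2
tool_pos: [0.5691, -0.0804, 0.2138]
tool_rot: [2.616, 1.703, -0.244]
contact_force: [0.3, 0.3, -0.8]
opening: 0.0328
```

carry_out:
  series:
    - [0, 1, 0, 0.27, -0.25, 0.89, 0.2]
    - [0, 1, 0, 0.27, -0.25, 0.89, 0.2]
    - [0, 1, 0, 0.27, -0.25, 0.89, 0.2]
    - [0, 1, 0, 0.27, -0.25, 0.89, 0.2]
    - [0, 1, 0, 0.2, -0.2, 0.6, 0.2]
    - [0, 1, 0, 0, 0, 0, 0.2]
    - [0, 1, 0, 0, 0, 0, 0.2]
    - [0, 1, 0, 0, 0, 0, 0.2]
    - [0, 0.6, 0, 0, 0, 0, 0.2]
    - [0, 0.4, 0, 0, 0, 0, 0.2]
    - [0, 0, 0, 0, 0, 0, 0.2]
    - [0, 0, 0, 0, 0, 0, 0.2]

```text
t: 20.4
tool_pos: [0.5699, 0.1429, 0.2147]
tool_rot: [2.223, 2.214, 0.029]
contact_force: [-0.3, -0.6, -1.5]
opening: 0.0328
```

```bash
python3 f5.py L -1.643 .133 .0002,.0001,-.001,-.002 .5945 .2688; python3 -c "
from h import *
im=ctrl.get_image('wrist');save(im,'w11.png')"
```

```text
tool z axis [ 0.0155  0.0103 -0.9998]
target [0.5706 0.2587 0.135 ]
t 20.4 F [-0.3 -0.6 -1.5] open 0.0328
shift units [ 0.03  4.63 -3.19] turn units [-0.1   0.16 -0.67]
```

View pics/w11.png

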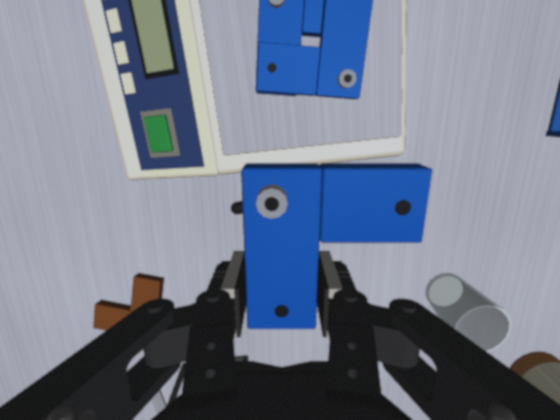

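carry_out:
  series:
    - [0, 0.5, 0, -0.03, 0.05, -0.2, 0.2]
    - [0, 0.8, -0.2, -0.03, 0.05, -0.2, 0.2]
    - [0.01, 0.9, -0.4, -0.04, 0.06, -0.27, 0.2]
    - [0.01, 0.9, -0.6, 0, 0, 0, 0.2]
    - [0.01, 0.8, -0.7, 0, 0, 0, 0.2]
    - [0, 0.5, -0.7, 0, 0, 0, 0.2]
    - [0, 0.23, -0.59, 0, 0, 0, 0.2]
    - [0, 0, 0, 0, 0, 0, 0.2]
    - [0, 0, 0, 0, 0, 0, 0.2]

```text
t: 21.35
tool_pos: [0.5708, 0.2584, 0.135]
tool_rot: [-2.299, -2.141, 0.001]
contact_force: [-0.2, 0.5, -0.8]
opening: 0.0325
```

```bash
python3 f5.py L -1.643 .133 .0002,.0001,-.001,-.002 .5945 .2688
```

```text
tool z axis [-3.e-04 -2.e-04 -1.e+00]
target [0.5706 0.2587 0.135 ]
t 21.35 F [-0.2  0.5 -0.8] open 0.0325
shift units [-0.01  0.01  0.  ] turn units [ 0. -0.  0.]
```

Lower to about 8 mm above and check against the ideal stack.

carry_out:
  series:
    - [0, 0, -0.3, 0, 0, 0, 0.2]
    - [0, 0, -0.35, 0, 0, 0, 0.2]
    - [0, 0, -0.2, 0, 0, 0, 0.2]
    - [0, 0, 0, 0, 0, 0, 0.2]
    - [0, 0, 0, 0, 0, 0, 0.2]

```text
t: 21.85
tool_pos: [0.5707, 0.2591, 0.1139]
tool_rot: [-2.299, -2.141, -0.001]
contact_force: [0.3, -0.3, -0.8]
opening: 0.0331
```

```bash
python3 - <<'E'
from h import *
o=ctrl.get_obs();print(o['t'],o['tool_pos'].round(4),o['contact_force'].round(2))
z=o['tool_pos'][2]-.002+.007
import os;os.system(f"python3 ov.py ov2 .5945,.2688,.096,1.4985 .5945,.2688,{z:.4f},-1.643")
for n in ('scene','side'): im=ctrl.get_image(n);save(im,'p5_%s.png'%n)
a=cv2.imread('pics/p5_scene.png')[230:330,310:410];b=cv2.imread('pics/p5_side.png')[110:190,200:280]
cv2.imwrite('pics/p5c.png',np.hstack([cv2.resize(v,(390,390),interpolation=cv2.INTER_CUBIC) for v in(a,b)]))
E
```

```text
21.85 [0.5707 0.2591 0.1139] [ 0.28 -0.34 -0.76]
this script no longer has the robotException ignored in: <_io.TextIOWrapper mode='rw' encoding='UTF-8'>
Traceback (most recent call last):
BrokenPipeError: [Errno 32] Broken pipe
```

View pics/ov2.png

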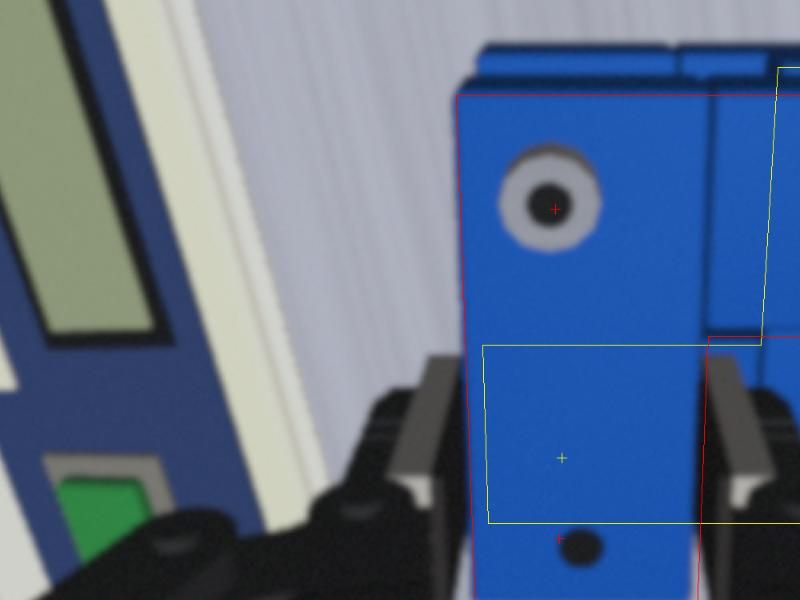

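```bash
sed -i 's/f\[560:1360,400:1400\]/f[560:1360,850:1850]/' ov.py
python3 ov.py ov2 .5945,.2688,.096,1.4985 .5945,.2688,.1189,-1.643
python3 - <<'E'
from h import *
for n in ('scene','side'): im=ctrl.get_image(n);save(im,'p5_%s.png'%n)
a=cv2.imread('pics/p5_scene.png')[230:330,310:410];b=cv2.imread('pics/p5_side.png')[110:190,200:280]
cv2.imwrite('pics/p5c.png',np.hstack([cv2.resize(v,(390,390),interpolation=cv2.INTER_CUBIC) for v in(a,b)]))
E
```

```text
(no output)
```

View pics/ov2.png

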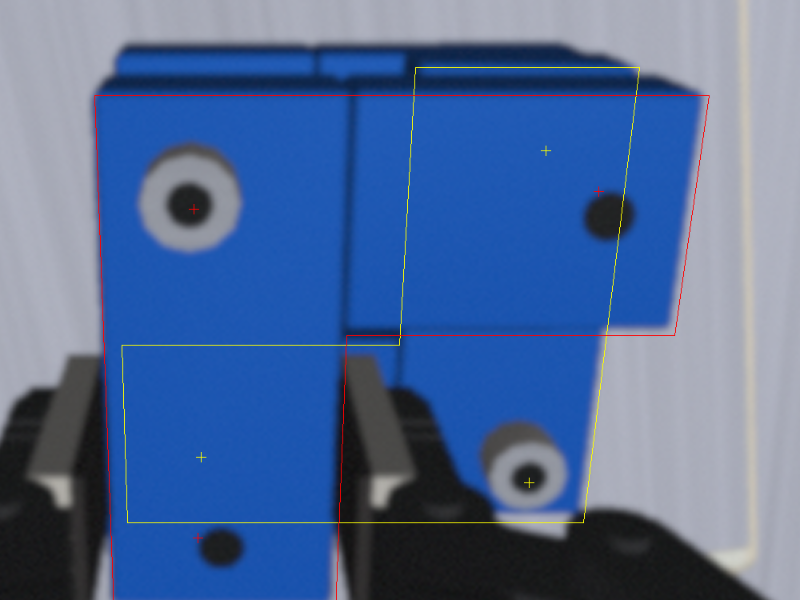

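View pics/p5c.png

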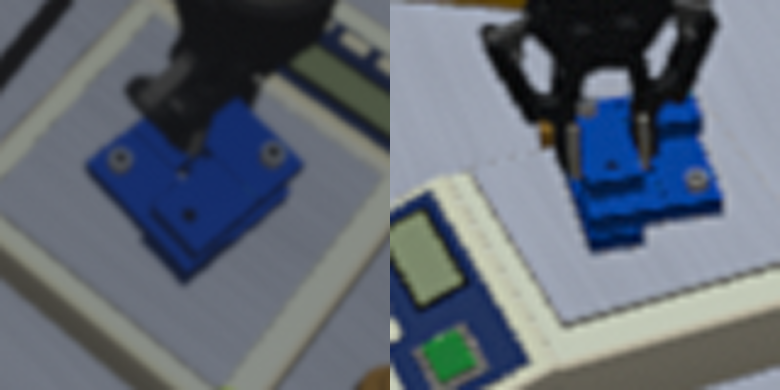

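Relative error about 0.5 mm. Lowering to contact.

carry_out:
  series:
    - [0.015, 0, -0.08, 0, 0, 0, 0.2]
    - [0, 0, -0.08, 0, 0, 0, 0.2]
    - [0, 0, -0.06, 0, 0, 0, 0.2]
    - [0, 0, -0.04, 0, 0, 0, 0.2]
    - [0, 0, 0, 0, 0, 0, 0.2]
    - [0, 0, 0, 0, 0, 0, 0.2]

```text
t: 22.65
tool_pos: [0.5711, 0.2592, 0.1075]
tool_rot: [-2.299, -2.141, -0.001]
contact_force: [-0.5, 0.7, 0.2]
opening: 0.0327
```

carry_out:
  series:
    - [0, 0, -0.04, 0, 0, 0, 0.2]
    - [0, 0, 0, 0, 0, 0, 0.2]
    - [0, 0, 0, 0, 0, 0, 0.2]

```text
t: 22.95
tool_pos: [0.5711, 0.2593, 0.1066]
tool_rot: [-2.299, -2.141, -0.001]
contact_force: [0.1, -0.8, 0.5]
opening: 0.0328
```

carry_out:
  series:
    - [0, 0, -0.04, 0, 0, 0, 0.2]
    - [0, 0, 0, 0, 0, 0, 0.2]
    - [0, 0, 0, 0, 0, 0, 0.2]

```text
t: 23.25
tool_pos: [0.5711, 0.2592, 0.1055]
tool_rot: [-2.299, -2.141, -0.001]
contact_force: [0.7, 0.2, -1.4]
opening: 0.0324
```

carry_out:
  series:
    - [0, 0, -0.03, 0, 0, 0, 0.2]
    - [0, 0, 0, 0, 0, 0, 0.2]
    - [0, 0, 0, 0, 0, 0, 0.2]

```text
t: 23.55
tool_pos: [0.5711, 0.2593, 0.1047]
tool_rot: [-2.299, -2.141, -0.001]
contact_force: [-0.0, 0.1, -1.1]
opening: 0.0329
```

carry_out:
  series:
    - [0, 0, -0.04, 0, 0, 0, 0.2]
    - [0, 0, 0, 0, 0, 0, 0.2]
    - [0, 0, 0, 0, 0, 0, 0.2]

```text
t: 23.85
tool_pos: [0.5711, 0.2592, 0.1037]
tool_rot: [-2.299, -2.141, -0.001]
contact_force: [-0.6, -0.3, -1.1]
opening: 0.0329
```

carry_out:
  series:
    - [0, 0, -0.03, 0, 0, 0, 0.2]
    - [0, 0, 0, 0, 0, 0, 0.2]
    - [0, 0, 0, 0, 0, 0, 0.2]

```text
t: 24.15
tool_pos: [0.5712, 0.2593, 0.1036]
tool_rot: [-2.299, -2.141, -0.001]
contact_force: [-0.4, -0.2, 3.9]
opening: 0.0327
```

Contact (≈4 N). Release and retreat.

carry_out:
  series:
    - [0, 0, 0.02, 0, 0, 0, 0.2]
    - [0, 0, 0, 0, 0, 0, 0.38]
    - [0, 0, 0, 0, 0, 0, 0.42]
    - [0, 0, 0, 0, 0, 0, 0.46]
    - [0, 0, 0, 0, 0, 0, 0.5]
    - [0, 0, 0, 0, 0, 0, 0.5]

```text
t: 24.75
tool_pos: [0.5711, 0.2593, 0.1034]
tool_rot: [-2.299, -2.141, -0.001]
contact_force: [-0.1, 0.5, -0.3]
opening: 0.0429
```

carry_out:
  series:
    - [0, 0, 0.15, 0, 0, 0, 0.5]
    - [0, 0, 0.4, 0, 0, 0, 0.5]
    - [0, 0, 0.7, 0, 0, 0, 0.5]
    - [0, 0, 1, 0, 0, 0, 0.5]
    - [0, -0.5, 1, 0, 0, 0, 0.55]
    - [0, -1, 0.9, 0, 0, 0, 0.55]
    - [0, -1, 0, 0, 0, 0, 0.55]
    - [0, -1, 0, 0, 0, 0, 0.55]
    - [0, -0.6, 0, 0, 0, 0, 0.55]

```text
t: 25.65
tool_pos: [0.5717, 0.1554, 0.2096]
tool_rot: [2.298, 2.139, 0.005]
contact_force: [-0.1, 0.0, 0.6]
opening: 0.0469
```

```bash
python3 - <<'E'
from h import *
o=ctrl.get_obs();print(o['t'],o['tool_pos'].round(4),o['contact_force'].round(2))
for n in ('wrist','scene','side'): im=ctrl.get_image(n);save(im,'p6_%s.png'%n)
a=cv2.imread('pics/p6_scene.png')[230:330,310:410];b=cv2.imread('pics/p6_side.png')[110:190,200:280]
cv2.imwrite('pics/p6c.png',np.hstack([cv2.resize(v,(390,390),interpolation=cv2.INTER_CUBIC) for v in(a,b)]))
delta(HS[2]@graspG('R',.07))
E
```

```text
25.65 [0.5717 0.1554 0.2096] [-0.11  0.03  0.65]
t 25.8 F [0.6 0.3 0.2] open 0.0467
shift units [ -1.26 -18.31  -3.94] turn units [ -4.12   3.9  -13.33]
```

View pics/p6_wrist.png

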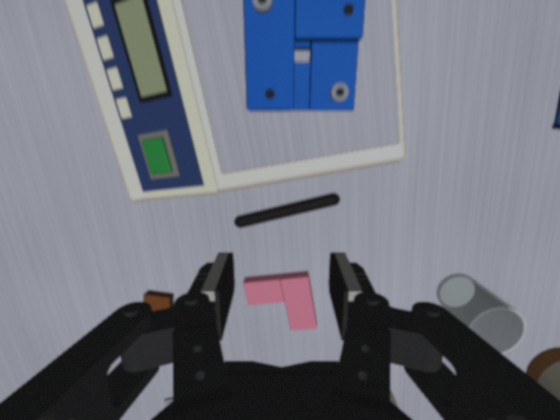

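View pics/p6c.png

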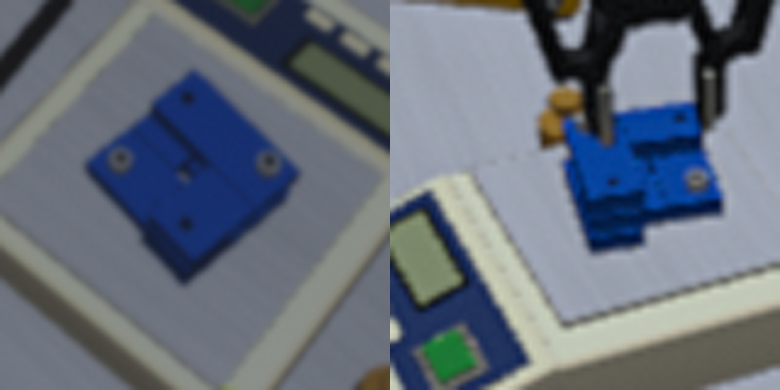

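Three-high and square (c's screw at wrist (262,5), b's at (340,91)). Going back for the last half.

carry_out:
  series:
    - [0, -0.6, 0, -0.2, 0.2, -0.6, 0.55]
    - [0, -1, 0, -0.28, 0.27, -0.91, 0.55]
    - [-0.08, -1, 0, -0.28, 0.27, -0.91, 0.55]
    - [-0.08, -1, 0, -0.28, 0.27, -0.91, 0.55]
    - [-0.08, -1, 0, -0.28, 0.27, -0.91, 0.55]
    - [-0.08, -1, 0, -0.28, 0.27, -0.91, 0.55]
    - [-0.08, -1, 0, -0.28, 0.27, -0.91, 0.55]
    - [-0.08, -1, 0, -0.28, 0.27, -0.91, 0.55]
    - [-0.08, -1, 0, -0.28, 0.27, -0.91, 0.55]
    - [-0.08, -1, 0, -0.28, 0.27, -0.91, 0.55]
    - [-0.08, -1, 0, -0.28, 0.27, -0.91, 0.55]
    - [-0.08, -1, 0, -0.28, 0.27, -0.91, 0.55]

```text
t: 27.0
tool_pos: [0.5516, -0.1329, 0.2073]
tool_rot: [2.98, 0.634, -0.672]
contact_force: [-0.1, 0.3, -0.4]
opening: 0.0467
```

carry_out:
  series:
    - [-0.08, -1, -0.2, -0.28, 0.27, -0.91, 0.55]
    - [-0.08, -1, -0.4, -0.28, 0.27, -0.91, 0.55]
    - [-0.08, -1, -0.6, -0.28, 0.2, -0.9, 0.55]
    - [-0.08, -1, -0.6, 0, 0, 0, 0.55]
    - [-0.08, -1, -0.6, 0, 0, 0, 0.55]
    - [0, -0.8, -0.6, 0, 0, 0, 0.55]
    - [0, -0.5, -0.4, 0, 0, 0, 0.55]
    - [0, 0, -0.2, 0, 0, 0, 0.55]
    - [0, 0, 0, 0, 0, 0, 0.55]
    - [0, 0, 0, 0, 0, 0, 0.55]

```text
t: 28.0
tool_pos: [0.5417, -0.2899, 0.1178]
tool_rot: [3.002, 0.201, -0.801]
contact_force: [0.3, 0.1, -0.4]
opening: 0.047
```

```bash
python3 - <<'E'
from h import *
o=ctrl.get_obs();im=ctrl.get_image('wrist');save(im,'w12.png');delta(HS[2]@graspG('R',.05),o)
k,lab,st,ce=cv2.connectedComponentsWithStats(blue(im));print(st[st[:,4]>300][1:].tolist())
i,el=2,'R'
m,cc=comp(im,proj(im,HS[i][:3,3],o)); 
r=fit([(im,m,o)],lambda p:slopeT(p[0],p[1],.049,p[2],el),[HS[i][0,3],HS[i][1,3],.136],[.003,.003,.03]);print(i,r[0].round(4),round(r[1],3))
E
```

```text
t 28.0 F [ 0.3  0.1 -0.4] open 0.047
shift units [-0.46 -0.51 -1.02] turn units [-0.07  0.01  0.  ]
[[204, 144, 122, 112, 8436]]
2 [ 0.5153 -0.2817  0.1344] 0.08
```

View pics/w12.png

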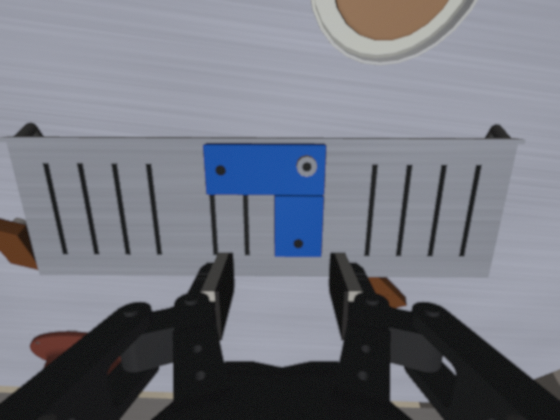

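carry_out:
  series:
    - [-0.23, -0.26, -0.5, -0.04, 0, 0, 0.55]
    - [-0.23, -0.26, -0.5, -0.03, 0, 0, 0.55]
    - [-0.3, -0.04, -0.53, 0, 0, 0, 0.55]
    - [-0.3, -0.04, -0.53, 0, 0, 0, 0.55]
    - [-0.29, -0.05, -0.5, 0, 0, 0, 0.55]
    - [0, 0, 0, 0, 0, 0, 0.55]
    - [0, 0, 0, 0, 0, 0, 0.55]

```text
t: 28.75
tool_pos: [0.507, -0.3069, 0.053]
tool_rot: [2.996, 0.196, -0.802]
contact_force: [0.1, 0.2, 0.1]
opening: 0.0473
```

```bash
python3 - <<'E'
from h import *
delta(HS[2]@graspG('R',0));im=ctrl.get_image('wrist');save(im,'w13.png')
E
```

```text
t 28.75 F [0.1 0.2 0.1] open 0.0473
shift units [-0.07  0.04 -0.16] turn units [-0.    0.    0.02]
```

View pics/w13.png

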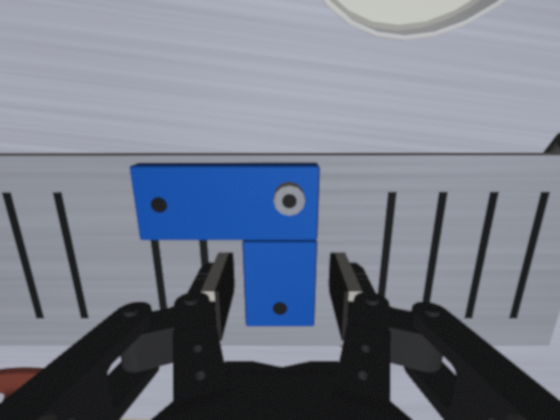

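carry_out:
  series:
    - [-0.03, 0, -0.07, 0, 0, 0, 0.55]
    - [0, 0, 0, 0, 0, 0, 0.2]
    - [0, 0, 0, 0, 0, 0, 0.2]
    - [0, 0, 0, 0, 0, 0, 0.2]
    - [0, 0, 0, 0, 0, 0, 0.2]
    - [0, 0, 0, 0, 0, 0, 0.2]
  grip_force: 45

```text
t: 29.4
tool_pos: [0.507, -0.3071, 0.0519]
tool_rot: [2.996, 0.196, -0.8]
contact_force: [1.3, 0.4, 2.5]
opening: 0.0328
```

carry_out:
  series:
    - [0.1, 0.01, 0.17, 0, 0, 0, 0.2]
    - [0.2, 0.03, 0.35, 0, 0, 0, 0.2]
    - [0.3, 0.04, 0.52, 0, 0, 0, 0.2]
    - [0.4, 0.06, 0.7, 0, 0, 0, 0.2]
    - [0.4, 0.06, 0.8, 0, 0, 0, 0.2]
    - [0, 0, 0, 0, 0, 0, 0.2]

```text
t: 30.0
tool_pos: [0.545, -0.303, 0.1196]
tool_rot: [2.994, 0.195, -0.79]
contact_force: [0.4, -0.3, -0.2]
opening: 0.0326
```

```bash
python3 f3.py R w14 245 230
python3 f5.py R 1.4985 .147 0,.0005,.003,-.001 .5945 .2688
```

```text
[241.46762516 227.71695283] 19711
0 [-0.0001 -0.0002  0.0048] 0.105
-0.003 [0.0001 0.0002 0.0101] 0.072
0.003 [ 0.0003 -0.0009  0.0172] 0.142
None [ 0.0001  0.0004  0.0146 -0.0045] 0.067
tool z axis [-0.4911 -0.068  -0.8685]
target [0.5813 0.2467 0.148 ]
t 30.05 F [ 0.1 -0.7 -1.4] open 0.0327
shift units [ 1.51 21.97  1.22] turn units [ 0.18 -5.19 -2.01]
```

View pics/w14o.png

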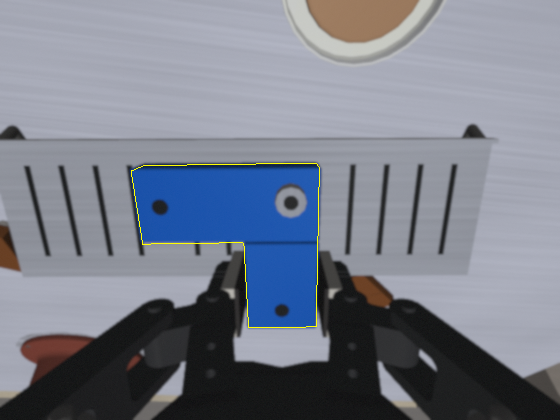

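carry_out:
  series:
    - [0, 0.4, 0.7, 0, -0.2, 0, 0.2]
    - [0, 0.8, 0.8, 0.02, -0.4, -0.15, 0.2]
    - [0.1, 1, 0.8, 0.02, -0.5, -0.2, 0.2]
    - [0.1, 1, 0.8, 0.02, -0.5, -0.2, 0.2]
    - [0.1, 1, 0.6, 0.02, -0.5, -0.2, 0.2]
    - [0.1, 1, 0.3, 0.02, -0.5, -0.2, 0.2]
    - [0.1, 1, 0, 0.02, -0.5, -0.2, 0.2]
    - [0.1, 1, 0, 0.02, -0.5, -0.2, 0.2]
    - [0.1, 1, 0, 0.02, -0.5, -0.2, 0.2]
    - [0.1, 1, 0, 0.02, -0.5, -0.2, 0.2]
    - [0.1, 1, 0, 0.02, -0.5, -0.2, 0.2]
    - [0.1, 1, 0, 0, 0, -0.2, 0.2]

```text
t: 31.25
tool_pos: [0.5649, -0.0211, 0.2138]
tool_rot: [-3.136, 0.142, 0.023]
contact_force: [0.6, -0.3, -0.6]
opening: 0.0325
```

carry_out:
  series:
    - [0.1, 1, 0, 0, 0, 0, 0.2]
    - [0.1, 1, 0, 0, 0, 0, 0.2]
    - [0.1, 1, 0, 0, 0, 0, 0.2]
    - [0.1, 1, 0, 0, 0, 0, 0.2]
    - [0.1, 1, 0, 0, 0, 0, 0.2]
    - [0, 1, 0, 0, 0, 0, 0.2]
    - [0, 1, 0, 0, 0, 0, 0.2]
    - [0, 1, 0, 0, 0, 0, 0.2]
    - [0, 0.8, 0, 0, 0, 0, 0.2]
    - [0, 0.5, 0, 0, 0, 0, 0.2]
    - [0, 0, 0, 0, 0, 0, 0.2]
    - [0, 0, 0, 0, 0, 0, 0.2]

```text
t: 32.45
tool_pos: [0.5788, 0.2099, 0.2144]
tool_rot: [-3.137, 0.139, 0.022]
contact_force: [-0.0, -0.5, -0.9]
opening: 0.0329
```

```bash
python3 f5.py R 1.4985 .147 0,.0001,.005,-.001 .5945 .2688
```

```text
tool z axis [-0.0142  0.0019 -0.9999]
target [0.5809 0.2468 0.148 ]
t 32.45 F [-0.  -0.5 -0.9] open 0.0329
shift units [ 0.08  1.48 -2.66] turn units [-0.02 -0.14  0.11]
```

carry_out:
  series:
    - [0.04, 0.4, 0, -0.02, -0.07, 0.05, 0.2]
    - [0.04, 0.5, -0.2, 0, -0.07, 0.06, 0.2]
    - [0, 0.4, -0.5, 0, 0, 0, 0.2]
    - [0, 0.18, -0.7, 0, 0, 0, 0.2]
    - [0, 0, -0.7, 0, 0, 0, 0.2]
    - [0, 0, -0.56, 0, 0, 0, 0.2]
    - [0, 0, -0.4, 0, 0, 0, 0.2]
    - [0, 0, -0.2, 0, 0, 0, 0.2]
    - [0, 0, 0, 0, 0, 0, 0.2]
    - [0, 0, 0, 0, 0, 0, 0.2]

```text
t: 33.45
tool_pos: [0.5816, 0.2475, 0.1342]
tool_rot: [-3.138, 0.122, -0.003]
contact_force: [0.7, -0.2, -0.3]
opening: 0.0327
```

```bash
python3 f5.py R 1.4985 .117 0,.0001,.005,-.001 .5945 .2688
```

```text
tool z axis [ 0.0019  0.0011 -1.    ]
target [0.5809 0.2468 0.118 ]
t 33.45 F [ 0.7 -0.2 -0.3] open 0.0327
shift units [-0.03 -0.03 -0.65] turn units [-0.01  0.02  0.01]
```

carry_out:
  series:
    - [-0.03, -0.03, -0.15, -0.01, 0.02, 0.01, 0.2]
    - [0, 0, -0.15, 0, 0, 0, 0.2]
    - [0, 0, 0, 0, 0, 0, 0.2]
    - [0, 0, 0, 0, 0, 0, 0.2]

```text
t: 33.85
tool_pos: [0.5803, 0.2467, 0.126]
tool_rot: [3.139, -0.12, -0.002]
contact_force: [0.1, 0.3, -0.2]
opening: 0.0328
```

```bash
sed -i 's/f\[560:1360,850:1850\]/f[560:1360,400:1400]/' ov.py
python3 -c "
from h import *
o=ctrl.get_obs();print(o['t'],o['tool_pos'].round(4),o['contact_force'].round(2))
im=ctrl.get_image('side');save(im,'p7_side.png');im=ctrl.get_image('scene');save(im,'p7_scene.png')
open('z','w').write('%.4f'%(o['tool_pos'][2]-.001+.007))
a=cv2.imread('pics/p7_scene.png')[230:330,310:410];b=cv2.imread('pics/p7_side.png')[110:190,200:280]
cv2.imwrite('pics/p7c.png',np.hstack([cv2.resize(v,(390,390),interpolation=cv2.INTER_CUBIC) for v in(a,b)]))"
python3 ov.py ov3 .5945,.2688,.110,-1.643 .5945,.2688,$(cat z),1.4985
```

```text
33.85 [0.5803 0.2467 0.126 ] [ 0.14  0.31 -0.17]
```

View pics/ov3.png

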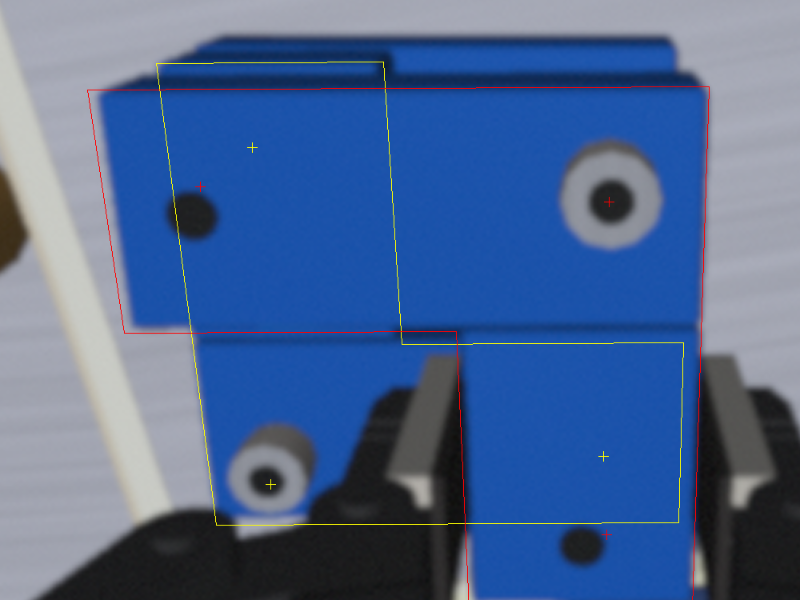

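View pics/p7c.png

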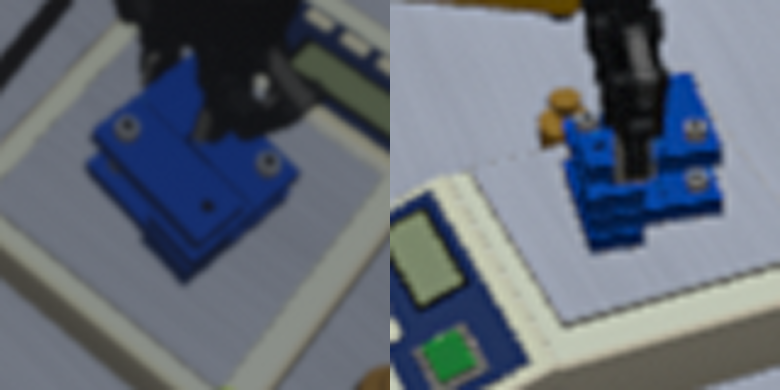

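carry_out:
  series:
    - [0.015, 0.02, -0.08, 0, 0, 0, 0.2]
    - [0, 0, -0.08, 0, 0, 0, 0.2]
    - [0, 0, -0.06, 0, 0, 0, 0.2]
    - [0, 0, 0, 0, 0, 0, 0.2]
    - [0, 0, 0, 0, 0, 0, 0.2]

```text
t: 34.5
tool_pos: [0.5807, 0.2472, 0.1204]
tool_rot: [3.139, -0.12, -0.002]
contact_force: [-0.3, 1.0, -0.5]
opening: 0.033
```

carry_out:
  series:
    - [0, 0, -0.04, 0, 0, 0, 0.2]
    - [0, 0, 0, 0, 0, 0, 0.2]
    - [0, 0, 0, 0, 0, 0, 0.2]

```text
t: 34.8
tool_pos: [0.5807, 0.2473, 0.1196]
tool_rot: [3.139, -0.12, -0.002]
contact_force: [0.3, -0.9, -0.5]
opening: 0.0329
```

carry_out:
  series:
    - [0, 0, -0.04, 0, 0, 0, 0.2]
    - [0, 0, 0, 0, 0, 0, 0.2]
    - [0, 0, 0, 0, 0, 0, 0.2]

```text
t: 35.1
tool_pos: [0.5807, 0.2472, 0.1185]
tool_rot: [3.139, -0.12, -0.002]
contact_force: [-0.4, 0.6, -0.6]
opening: 0.0326
```

carry_out:
  series:
    - [0, 0, -0.03, 0, 0, 0, 0.2]
    - [0, 0, 0, 0, 0, 0, 0.2]
    - [0, 0, 0, 0, 0, 0, 0.2]

```text
t: 35.4
tool_pos: [0.5807, 0.2472, 0.1178]
tool_rot: [3.139, -0.12, -0.002]
contact_force: [-0.1, -0.1, -1.5]
opening: 0.0331
```

carry_out:
  series:
    - [0, 0, -0.03, 0, 0, 0, 0.2]
    - [0, 0, 0, 0, 0, 0, 0.2]
    - [0, 0, 0, 0, 0, 0, 0.2]

```text
t: 35.7
tool_pos: [0.5809, 0.2473, 0.1175]
tool_rot: [3.139, -0.12, -0.001]
contact_force: [-1.7, -0.9, 2.0]
opening: 0.0328
```

Contact (about 3 N net). Release and rise.

carry_out:
  series:
    - [0, 0, 0, 0, 0, 0, 0.38]
    - [0, 0, 0, 0, 0, 0, 0.42]
    - [0, 0, 0, 0, 0, 0, 0.46]
    - [0, 0, 0, 0, 0, 0, 0.5]
    - [0, 0, 0, 0, 0, 0, 0.5]

```text
t: 36.2
tool_pos: [0.5807, 0.2472, 0.1168]
tool_rot: [3.139, -0.12, -0.002]
contact_force: [-0.7, 0.4, 1.2]
opening: 0.0427
```

carry_out:
  series:
    - [0, 0, 0.15, 0, 0, 0, 0.5]
    - [0, 0, 0.4, 0, 0, 0, 0.5]
    - [0, 0, 0.7, 0, 0, 0, 0.5]
    - [0, 0, 1, 0, 0, 0, 0.5]
    - [-0.5, 0, 1, 0, 0, 0, 0.4]
    - [-1, 0, 0.5, 0, 0, 0, 0.2]
    - [-1, 0, 0, 0, 0, 0, 0]
    - [-1, 0, 0, 0, 0, 0, 0]
    - [-1, -0.3, 0, 0, 0, 0, 0]
    - [-1, -0.3, 0, 0, 0, 0, 0]
    - [0, 0, 0, 0, 0, 0, 0]
    - [0, 0, 0, 0, 0, 0, 0]

```text
t: 37.4
tool_pos: [0.4438, 0.2325, 0.2126]
tool_rot: [-3.138, 0.12, -0.003]
contact_force: [0.3, -0.1, 0.1]
opening: 0.0003
```

```bash
python3 - <<'E'
from h import *
o=ctrl.get_obs();print(o['t'],o['tool_pos'].round(4),o['contact_force'].round(2),o['opening'])
ims={n:ctrl.get_image(n) for n in ('wrist','scene','side')}
for n,im in ims.items():
    save(im,'p8_%s.png'%n)
    for r in ctrl.mark_of(im,'key_top'):
        px=np.array(r['position'])*[W,H]; print(n,'key',round(r['p'],2),px.round(1),[onplane(im,px,z,o if n=='wrist' else None).round(4) for z in(.075,.085)])
    hsv=cv2.cvtColor(im['frame'],cv2.COLOR_BGR2HSV);m=((hsv[...,0]>50)&(hsv[...,0]<75)&(hsv[...,1]>130)&(hsv[...,2]>50)).astype(np.uint8)
    k,l,st,ce=cv2.connectedComponentsWithStats(m);print(n,[(st[i].tolist(),ce[i].round(1).tolist()) for i in range(1,k) if st[i,4]>30])
a=cv2.imread('pics/p8_scene.png')[200:330,310:440];b=cv2.imread('pics/p8_side.png')[90:210,180:300]
cv2.imwrite('pics/p8c.png',np.hstack([cv2.resize(v,(390,390),interpolation=cv2.INTER_CUBIC) for v in(a,b)]))
E
```

```text
37.4 [0.4438 0.2325 0.2126] [ 0.25 -0.15  0.08] 0.0003168292201826312
wrist key 0.56 [320.1 178.8] [array([0.4556, 0.1961, 0.075 ]), array([0.4579, 0.1971, 0.085 ])]
wrist [([299, 161, 34, 25, 660], [315.8, 172.7])]
scene key 0.63 [370.9 225.7] [array([0.4689, 0.2039, 0.075 ]), array([0.4749, 0.2068, 0.085 ])]
scene [([365, 222, 13, 10, 73], [371.0, 226.8])]
side key 0.42 [210.3 183.4] [array([0.4496, 0.1672, 0.075 ]), array([0.4478, 0.1556, 0.085 ])]
side [([207, 178, 10, 10, 61], [211.6, 182.5])]
```

View pics/p8_wrist.png

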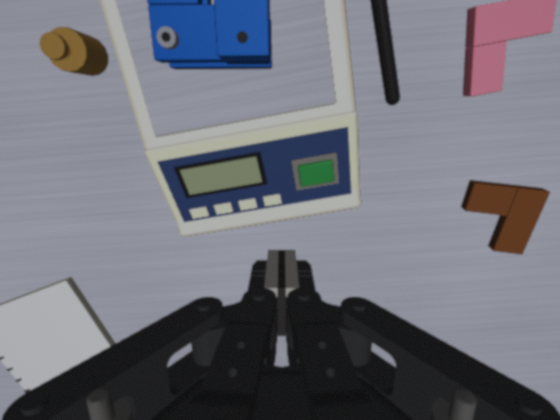

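View pics/p8c.png

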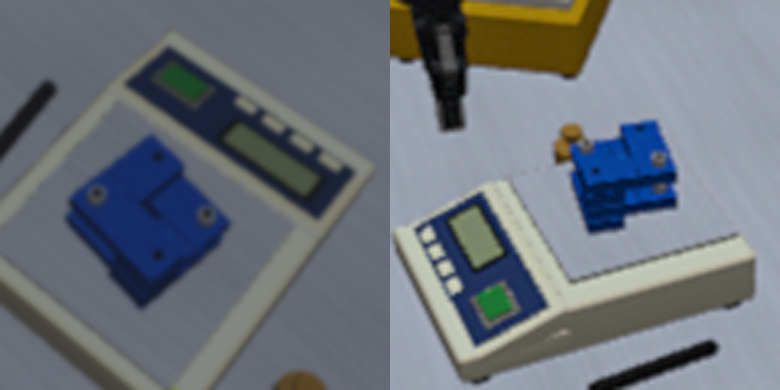

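The pile is four high and square. Next I'll locate the key and the console's heading.

```bash
python3 - <<'E'
from h import *
o=ctrl.get_obs()
ims={n:ctrl.get_image(n) for n in ('wrist','scene','side')}
px={'wrist':(315.8,172.7),'scene':(371.0,226.8),'side':(211.6,182.5)}
rs={n:ray(ims[n],px[n],o if n=='wrist' else None) for n in px}
print('all',tri(rs.values()).round(4))
for a,b in (('wrist','scene'),('wrist','side'),('scene','side')): print(a,b,tri([rs[a],rs[b]]).round(4))
w=ims['wrist']
for (a,b,z) in (((150,150),(355,113),.076),((182,233),(360,206),.04),((184,219),(351,194),.055),((160,155),(350,128),.08)):
    v=onplane(w,b,z,o)-onplane(w,a,z,o); print('left->right edge dir yaw', np.arctan2(v[1],v[0])+np.pi/2, np.hypot(v[0],v[1]))
for z in (.06,.065,.07,.075): print(z,onplane(w,px['wrist'],z,o).round(4))
cv2.imwrite('pics/p8k.png',cv2.resize(w['frame'][100:250,130:380],(800,480),interpolation=cv2.INTER_CUBIC))
E
```

```text
all [0.4572 0.1981 0.0512]
wrist scene [0.4555 0.1977 0.0484]
wrist side [0.4574 0.1971 0.0519]
scene side [0.4576 0.1988 0.0509]
left->right edge dir yaw 0.09573251052648013 0.17879264358083338
left->right edge dir yaw 0.08160592244343245 0.18993696411960154
left->right edge dir yaw 0.07749854272694323 0.16741462965796114
left->right edge dir yaw 0.06078876248676934 0.16369761887950815
0.06 [0.4583 0.1981 0.06  ]
0.065 [0.4594 0.1986 0.065 ]
0.07 [0.4604 0.199  0.07  ]
0.075 [0.4615 0.1995 0.075 ]
```

View pics/p8k.png

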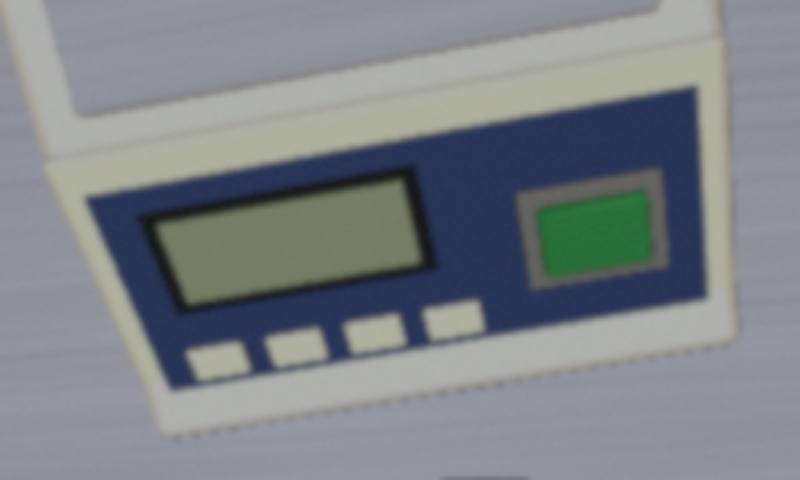

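```bash
cat > k.py <<'E'
from h import *
import sys
d=float(sys.argv[1]);Z=R.from_rotvec([0,0,.08]).as_matrix();t=np.radians(18)
n=Z@[-np.sin(t),0,np.cos(t)];x=Z@[np.cos(t),0,np.sin(t)];T=np.eye(4);T[:3,2]=-n;T[:3,0]=x;T[:3,1]=np.cross(-n,x)
K=np.array([.457,.198,.0512]);T[:3,3]=K+n*d
o=ctrl.get_obs();print(T[:3,3].round(4),'n',n.round(3),'along n now',((o['tool_pos']-K)@n).round(4),'q',o['q'].round(2));delta(T,o)
E
python3 k.py .03
```

```text
[0.4478 0.1973 0.0797] n [-0.308 -0.025  0.951] along n now 0.1549 q [ 0.33 -0.24  1.92  0.    1.46  1.98]
t 37.85 F [0.3 0.7 0.1] open 0.0003
shift units [ 0.17 -1.4  -5.24] turn units [ 0.01 -3.16  1.56]
```

carry_out:
  series:
    - [0.02, -0.2, -0.4, 0, -0.5, 0.2, 0]
    - [0.03, -0.2, -0.6, 0, -0.6, 0.3, 0]
    - [0.03, -0.2, -0.8, 0, -0.6, 0.3, 0]
    - [0.03, -0.2, -0.9, 0, -0.6, 0.3, 0]
    - [0.03, -0.2, -0.9, 0, -0.5, 0.3, 0]
    - [0.03, -0.2, -0.8, 0.01, -0.36, 0.16, 0]
    - [0, -0.2, -0.6, 0, 0, 0, 0]
    - [0, 0, -0.24, 0, 0, 0, 0]
    - [0, 0, 0, 0, 0, 0, 0]
    - [0, 0, 0, 0, 0, 0, 0]

```text
t: 38.85
tool_pos: [0.4483, 0.1976, 0.0809]
tool_rot: [-3.086, -0.124, -0.492]
contact_force: [0.5, 0.0, 1.1]
opening: 0.0002
```

```bash
python3 k.py .01
python3 - <<'E'
from h import *
ims={n:ctrl.get_image(n) for n in ('wrist','scene','side')}
for n,im in ims.items(): save(im,'p9_%s.png'%n)
cv2.imwrite('pics/p9c.png',np.hstack([cv2.resize(v,(390,390),interpolation=cv2.INTER_CUBIC) for v in(ims['scene']['frame'][180:280,320:420],ims['side']['frame'][130:220,170:260])]))
E
```

```text
[0.4539 0.1978 0.0607] n [-0.308 -0.025  0.951] along n now 0.0309 q [ 0.3  -0.34  2.25 -0.08  0.92  1.83]
t 38.85 F [0.5 0.  1.1] open 0.0002
shift units [ 0.22  0.01 -0.81] turn units [-0.01  0.02 -0.01]
```

View pics/p9c.png

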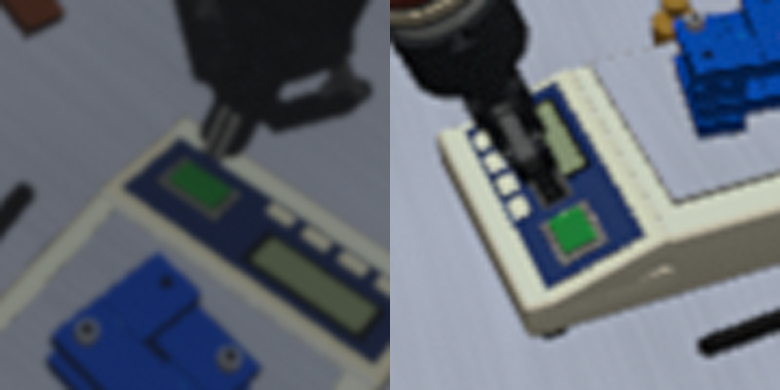

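View pics/p9_wrist.png

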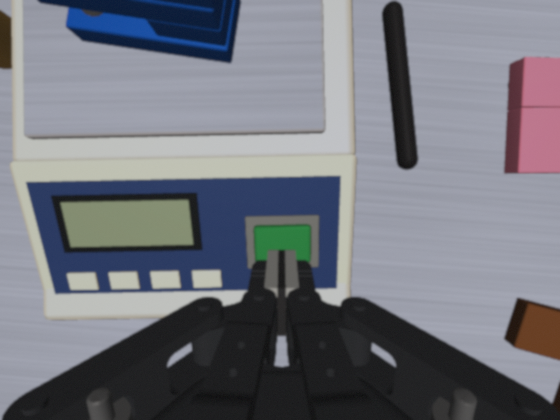

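carry_out:
  series:
    - [0.09, 0, -0.3, 0, 0, 0, 0]
    - [0.09, 0, -0.3, 0, 0, 0, 0]
    - [0.08, 0, -0.25, 0, 0, 0, 0]
    - [0, 0, 0, 0, 0, 0, 0]
    - [0, 0, 0, 0, 0, 0, 0]

```text
t: 39.5
tool_pos: [0.4537, 0.1971, 0.0579]
tool_rot: [-3.088, -0.124, -0.488]
contact_force: [0.4, 0.1, 0.5]
opening: 0.0
```

```bash
python3 k.py 0
python3 - <<'E'
from h import *
ims={n:ctrl.get_image(n) for n in ('wrist','scene','side')}
for n,im in ims.items(): save(im,'p10_%s.png'%n)
cv2.imwrite('pics/p10c.png',np.hstack([cv2.resize(v,(390,390),interpolation=cv2.INTER_CUBIC) for v in(ims['wrist']['frame'][180:300,220:340],ims['side']['frame'][150:210,180:240])]))
E
```

```text
[0.457  0.198  0.0512] n [-0.308 -0.025  0.951] along n now 0.0074 q [ 0.3  -0.28  2.25 -0.09  0.87  1.83]
t 39.5 F [0.4 0.1 0.5] open 0.0
shift units [ 0.13  0.04 -0.27] turn units [-0.01 -0.01 -0.  ]
```

View pics/p10c.png

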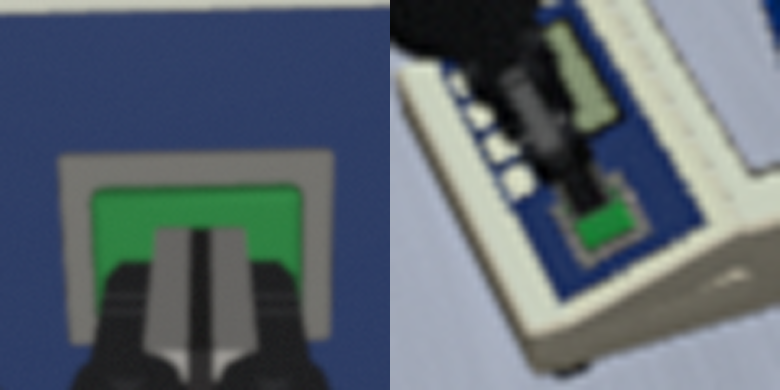

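Fingers lie within the key's width (90–300). I'll shift 2 mm up-slope, then press in small steps.

carry_out:
  series:
    - [0.1, 0.01, -0.05, 0, 0, 0, 0]
    - [0.07, 0.01, -0.12, 0, 0, 0, 0]
    - [0, 0, 0, 0, 0, 0, 0]
    - [0, 0, 0, 0, 0, 0, 0]

```text
t: 40.05
tool_pos: [0.4586, 0.1978, 0.0546]
tool_rot: [-3.087, -0.124, -0.49]
contact_force: [0.1, -0.5, 1.2]
opening: 0.0001
```

carry_out:
  series:
    - [0.025, 0, -0.08, 0, 0, 0, 0]
    - [0, 0, 0, 0, 0, 0, 0]
    - [0, 0, 0, 0, 0, 0, 0]

```text
t: 40.35
tool_pos: [0.4592, 0.1979, 0.0526]
tool_rot: [-3.087, -0.124, -0.491]
contact_force: [0.6, -0.1, 2.3]
opening: 0.0001
```

```bash
python3 k.py 0
```

```text
[0.457  0.198  0.0512] n [-0.308 -0.025  0.951] along n now 0.0007 q [ 0.29 -0.26  2.24 -0.09  0.85  1.83]
t 40.35 F [ 0.6 -0.1  2.3] open 0.0001
shift units [-0.09  0.01 -0.06] turn units [-0.01  0.01 -0.01]
```

Contact is beginning (2.3 N). Pressing on.

carry_out:
  series:
    - [0.025, 0, -0.08, 0, 0, 0, 0]
    - [0, 0, 0, 0, 0, 0, 0]
    - [0, 0, 0, 0, 0, 0, 0]

```text
t: 40.65
tool_pos: [0.4598, 0.198, 0.0508]
tool_rot: [-3.087, -0.124, -0.49]
contact_force: [-1.0, 0.4, 5.4]
opening: 0.0
```

carry_out:
  series:
    - [0.02, 0, -0.06, 0, 0, 0, 0]
    - [0, 0, 0, 0, 0, 0, 0]
    - [0, 0, 0, 0, 0, 0, 0]

```text
t: 40.95
tool_pos: [0.46, 0.198, 0.0505]
tool_rot: [-3.088, -0.124, -0.488]
contact_force: [-13.2, -2.3, 19.0]
opening: -0.0
```

carry_out:
  series:
    - [0.02, 0, -0.06, 0, 0, 0, 0]
    - [0, 0, 0, 0, 0, 0, 0]
    - [0, 0, 0, 0, 0, 0, 0]

```text
t: 41.25
tool_pos: [0.4602, 0.198, 0.0502]
tool_rot: [-3.089, -0.125, -0.485]
contact_force: [-23.7, -4.6, 32.9]
opening: 0.0004
```

```bash
python3 k.py 0
```

```text
[0.457  0.198  0.0512] n [-0.308 -0.025  0.951] along n now -0.0019 q [ 0.29 -0.25  2.24 -0.09  0.85  1.83]
t 41.25 F [-23.7  -4.6  32.9] open 0.0004
shift units [-0.13 -0.    0.04] turn units [ 0.   -0.03 -0.01]
```

Bottomed out, with more force than I wanted. Backing off at once along the normal.

carry_out:
  series:
    - [-0.03, 0, 0.1, 0, 0, 0, 0]
    - [-0.06, 0, 0.2, 0, 0, 0, 0]
    - [-0.15, -0.01, 0.45, 0, 0, 0, 0]
    - [-0.3, -0.02, 0.8, 0, 0, 0, 0]
    - [-0.3, 0, 1, 0, 0, 0, 0]
    - [-0.3, 0, 1, 0, 0, 0, 0]
    - [0, 0, 1, 0, 0, 0, 0]
    - [0, 0, 0.5, 0, 0, 0, 0]
    - [0, 0, 0, 0, 0, 0, 0]
    - [0, 0, 0, 0, 0, 0, 0]

```text
t: 42.25
tool_pos: [0.4315, 0.1968, 0.1722]
tool_rot: [-3.088, -0.124, -0.487]
contact_force: [0.2, -0.3, -0.4]
opening: -0.0003
```

```bash
python3 - <<'E'
from h import *
o=ctrl.get_obs();print(o['t'],o['contact_force'].round(1),o['tool_pos'].round(3))
ims={n:ctrl.get_image(n) for n in ('wrist','scene','side')}
for n,im in ims.items(): save(im,'p11_%s.png'%n)
cv2.imwrite('pics/p11c.png',np.hstack([cv2.resize(v,(390,390),interpolation=cv2.INTER_CUBIC) for v in(ims['scene']['frame'][200:330,310:440],ims['side']['frame'][90:210,180:300])]))
E
```

```text
42.25 [ 0.2 -0.3 -0.4] [0.431 0.197 0.172]
```

View pics/p11_wrist.png

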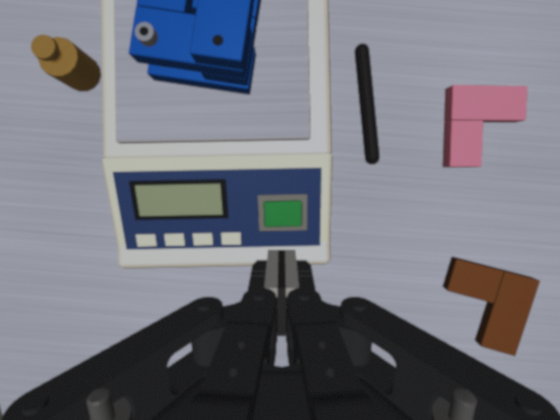

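View pics/p11c.png

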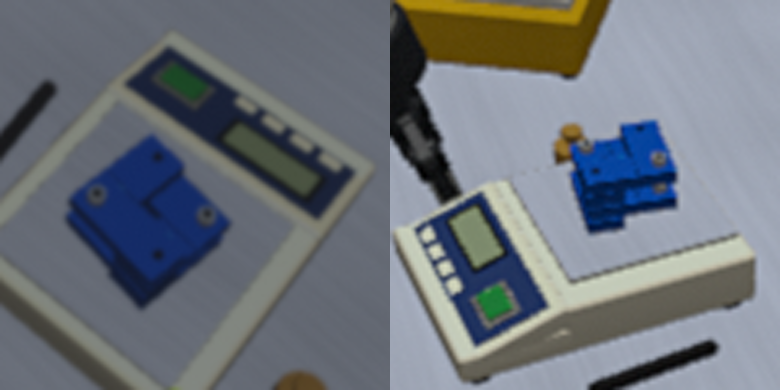

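```bash
python3 - <<'E'
from h import *
sc=ctrl.get_image('scene');sd=ctrl.get_image('side')
P={'sc':(sc,(310+206/3,200+214/3),(310+97/3,200+193/3)),'sd':(sd,(180+(588-390)/3.25,90+148/3.25),(180+(658-390)/3.25,90+157/3.25))}
th=-1.643+np.pi/4;w=.0764*np.array([np.cos(th),np.sin(th)])
for n,(im,c,d) in P.items():
    pc,pd=onplane(im,c,.125),onplane(im,d,.139);print(n,'c',pc.round(4),'d',pd.round(4),'resid d-c',((pd-pc)[:2]-w).round(4),'mid',((pc+pd)/2)[:2].round(4))
a=cv2.imread('pics/side0.png');b=sd['frame'];diff=cv2.absdiff(a,b).max(2)
cv2.imwrite('pics/end.png',np.hstack([cv2.resize(b,(400,300)),cv2.resize(cv2.merge([diff]*3),(400,300))]))
E
```

```text
sc c [0.5718 0.301  0.125 ] d [0.6212 0.2432 0.139 ] resid d-c [-0.0006 -0.    ] mid [0.5965 0.2721]
sd c [0.5721 0.287  0.125 ] d [0.6209 0.2357 0.139 ] resid d-c [-0.0011  0.0065] mid [0.5965 0.2614]
```

View pics/end.png

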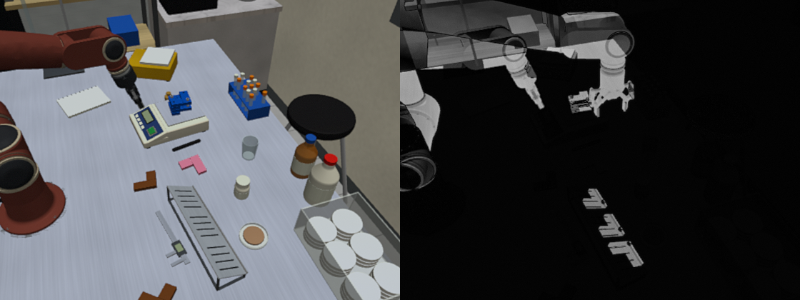

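The side-view reading disagrees by 6.5 mm in y, though it is coarse. I'll take one proper wrist look at the pile before handing in.

carry_out:
  series:
    - [0.1, 0.3, 0.6, 0, 0.5, -0.2, 0]
    - [0.1, 0.4, 0.7, 0, 0.6, -0.2, 0]
    - [0.2, 0.4, 0.7, 0, 0.6, -0.2, 0]
    - [0.2, 0.4, 0.6, 0, 0.6, -0.2, 0]
    - [0.2, 0.3, 0.4, 0, 0.6, -0.2, 0]
    - [0.1, 0.2, 0.2, 0, 0.25, -0.2, 0]
    - [0, 0, 0, 0, 0, 0, 0]
    - [0, 0, 0, 0, 0, 0, 0]

```text
t: 43.3
tool_pos: [0.4539, 0.2467, 0.2523]
tool_rot: [-3.133, 0.065, 0.002]
contact_force: [0.4, 0.6, -0.3]
opening: 0.0002
```

```bash
python3 - <<'E'
from h import *
o=ctrl.get_obs();im=ctrl.get_image('wrist');save(im,'p12.png');print(o['t'],o['tool_pos'].round(3))
f=cv2.resize(im['frame'],None,fx=4,fy=4,interpolation=cv2.INTER_CUBIC)
for k,(z,y) in enumerate(((.124,-1.643),(.138,1.4985))):
    T=flatT(.5945,.2688,z-.014,y)
    pts=np.array([proj(im,(T@np.array([*q,.007,1]))[:3],o) for q in L2]);C=[(0,255,255),(0,0,255)][k]
    cv2.polylines(f,[np.round((pts+.5)*4).astype(int)],True,C,1)
    p=(proj(im,(T@np.array([-.027,-.027,.015,1]))[:3],o)+.5)*4;cv2.drawMarker(f,tuple(p.round().astype(int).tolist()),C,cv2.MARKER_CROSS,14,1)
ce=(proj(im,[.5945,.2688,.12],o)*4).astype(int);x,y=max(ce[0]-400,0),max(ce[1]-300,0)
cv2.imwrite('pics/p12o.png',f[y:y+600,x:x+800])
E
```

```text
43.3 [0.454 0.247 0.252]
```

View pics/p12o.png

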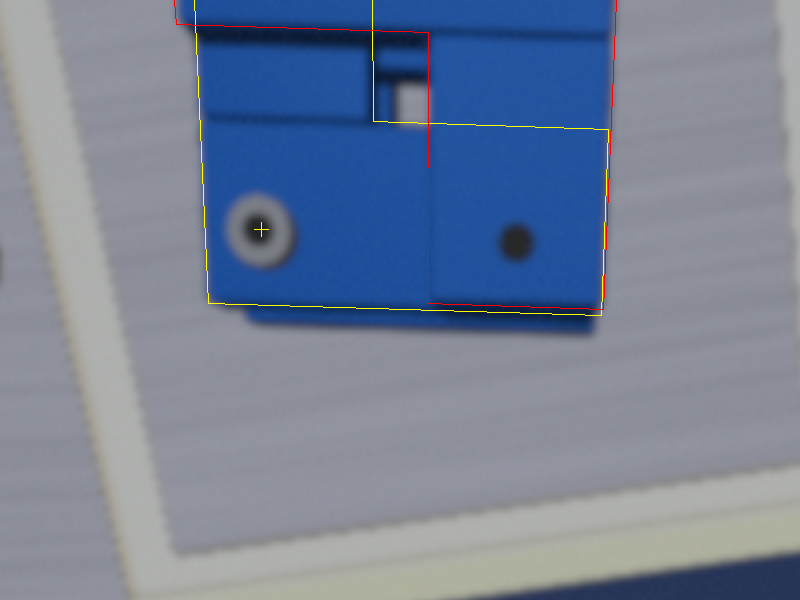

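The stack matches the ideal outline within about 1 mm, with c's screw exactly on its mark, so the side-view reading was just coarse. Handing in.

```bash
python3 -c "
from h import *
print(ctrl.finish_job())"
```

```text
the job is handed in; nothing more can be done
None
```

I put the three blue halves from the drainer onto the one on the pan, each turned half round. Then I pressed the green key to its stop, let it come up, and handed in at about 43 s, with the arm clear of everything.

- **Pile:** the last wrist view matched the ideal four-high stack to about 1 mm, with the third half's screw on its predicted spot. That view cut off the far part of the pile and the top half's screw. A quick reading from the side camera was 6.5 mm off in y. I put that down to coarse pixel picking, because the wrist and scene views both agreed with the ideal.
- **Key:** the force rose steeply as it hit the stop, so I take the key as fully down. I can't read its travel or the recorded weight directly. It shows green and up again in the later views.
- **Press force:** the press went harder than I meant, because I sent the last two steps together. It peaked at about 41 N at the fingertips for a moment. I meant to stop at 6–8 N. The 40 N limit is stated for the arm and gripper body, and the contact was at the fingers, but it is close enough to mention. The pile looked unmoved afterwards.
- **Other things:** comparing the first and last side pictures, only the arm and the blue halves had changed.

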